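# Pack lure blanks and seal the gasketed case

## Robot

A 7-joint arm with a two-finger parallel gripper is mounted at the origin on the work surface. World frame = base frame: x ahead of the robot, y to its left, z up, the work surface at z = 0. Lengths are in m, angles in rad, forces in N, time in s.
With the tool pointing down it reaches from about 0.425 to 0.925 m from the base axis. Payload 6.8 kg.
Tool frame: the origin (TCP) lies at the very end of the fingers, on their centre line; the grasp point (between the pads) lies 19 mm behind it (r.grip_point_offset is the distance from the TCP to the grasp point, in m); z points along the fingers, y is the line along which they close (so a half turn about z gives the same grasp; the last joint's range is limited). The gripper opens to 85 mm and grips with 20 to 120 N. Pads are 22 mm wide; open, the fingers measure 114 mm over their backs; the gripper's body (76 mm by 85 mm) begins 54 mm behind the grasp point. The pads swing forward as they close: fully open they stand 13 mm farther back than shut.
Start: joints at [1.075, 0.477, 0.022, 1.555, -0.011, 1.109, -0.083], TCP at [0.255, -0.625, 0.231] pointing down, gripper open.
Joint ranges: [-2.96, 2.96], [-0.34, 2.1], [-1.41, 1.46], [0.24, 2.44], [-1.37, 4.51], [0.17, 1.92], [-2.96, 2.96]. Speed limits (rad/s): [2.39, 2.39, 3.14, 3.14, 3.14, 3.14, 3.14].

## Interface

Orientations are given as a rotation vector (axis times angle).
In Python, from bench import status, eyes, r gives the robot as it stands.
- The arm moves only by the shell command python3 -m crank 'ROWS' [OPENING] [FORCE]. ROWS is JSON, a list of rows, each a list of 6 numbers: the shift along the tool's x, y, z normalised to -1 to 1, where 1 is 0.02 m, then the turn, a rotation vector about the tool's x, y, z normalised to -1 to 1, where 1 is 45 degrees. A call has 1 to 12 rows; each row shifts and turns the commanded pose from where the row before left it, along the tool's axes as they then stand; what a row does not reach is not made up. A row lasts 1/10 s, in which the tool goes at most 50 mm and 8.59 degrees, less where a joint would pass 70% of its speed; a pose out of reach is approached as far as the arm can. A call with a number of a shift or a turn outside -1 to 1 is refused whole. A call with a gripper value outside its range is refused whole. OPENING is the opening, from 0 (shut) to 1 (fully open), set as the call begins (- or left out, the last holds). The fingers move at their own pace and stop on an object; FORCE is the grip in N (left out, the last holds). Time passes only in rows, so rows that do not move let the fingers close. It gives the time, the measured TCP pose, the force, the opening and the grip force at its end, in the units of the state.
- status.get_obs(): the state, without advancing time (a new reading comes with each control period).
- eyes.grab_frame(name): name is "side" or "top"; returns a dict with "image" (400x640x3 uint8, red, green, blue), "depth" (400x640 float32, m along the optical axis (not along the pixel's ray), 0 where there is no reading), "fovy" (degrees; the focal length in pixels is half the picture's height over the tangent of half this angle, whatever the lens; pixels are square), "cx", "cy" (the principal point, pixels), "world_to_cam" (4x4, takes a point from world to camera coordinates). Camera axes: x right, y up, looking along -z (the intrinsics and any distortion apply to the point x, -y, -z); pixel columns grow to the right and rows downward; lengths in m; the calibration is good to about 2 mm. A picture is of the moment at which its call begins.
- r.hand_in(): hands the job in; it is judged then, once.
The state is a dict: "clock": time; "joints": joint angles; "qvel": joint speeds; "tau": joint torques, N m; "tcp_pos": TCP position; "orientation": TCP orientation; "contact_force": force on the tool from outside, world axes, zero at the start; "moment": the same for the moment, N m; "grip_width": finger opening in m; "gripper_force": force on a finger pad.
Only numpy, scipy, OpenCV 4.12 (cv2) and the standard library are available. Lean on these libraries where they do the work, as an engineer would, in place of code of your own. Each camera call takes 0.05 s, during which the arm holds its last target. There are 200 camera calls.

## Task

Take every lure blank lying in the wooden pocket tray and lay it in the open green case, then swing the aluminium cover fully shut on its gasket. Draw the four brass wing screws down evenly in cross order: turn one screw clockwise to halfway (about 45 degrees, wing pointing diagonally) and then the one diagonally opposite, next the other diagonal pair to halfway, and only then go round a second time in the same crosswise way (one diagonal pair, then the other) until each screw is hard against its stop (wing across the hinge direction). Leave the jar, thread spool and screwdriver alone; a blank that gets knocked aside or dropped still has to go in the case.

Things in the scene. Friction and masses are not known exactly. Their poses are not given: they have to be found in the camera images.
- case: fixed green open box, outside 160 (its x) x 190 (y) x 60 mm high, walls and floor 5 mm, black gasket on the rim. Origin: centre of underside, z up. Cover hinge along its y at x = +80, height 60 mm, on the side to the robot's right (yaw -90 +-15 deg). Clear floor 150 x 180 mm but for corner posts of 18 mm diameter at x = +-58, y = +-74 mm
- cover (a joint): hinge angle t (rad) of the aluminium cover plate, 160 x 190 x 8 mm: 0 = shut flat on the case, grows as it opens; 1.8 to 2.0 at the start, limit 2.1. Stiff hinge: the cover stays where it is left and must be pushed with about 2 to 6 N near its free edge all the way down. Its outer face is bare but for the four screws at its corners
- cover_edge (a point): point on the cover's outer face to push on, midway along its length, 145 mm from the hinge, 15 mm from the free edge. At cover angle t a point of the outer face r mm from the hinge is at case x = 80 - r cos t + 8 sin t, z = 60 + r sin t + 8 cos t (mm)
- screw_a (a joint): turn of wing screw a, mounted in the cover, in rad: grows clockwise seen from above (cover shut); 0 to 0.2 = loose at the start (wing nearly along the hinge), 0.8 = halfway (counts from 0.55 to 1.2), 1.6 = hard stop (tight from 1.42). At 0 the wing lies along the case's y axis. It stays where it is left; turning takes about 0.1 N m. Its diagonal partner is screw_c
- screw_b (a joint): turn of wing screw b, mounted in the cover, in rad: grows clockwise seen from above (cover shut); 0 to 0.2 = loose at the start (wing nearly along the hinge), 0.8 = halfway (counts from 0.55 to 1.2), 1.6 = hard stop (tight from 1.42). At 0 the wing lies along the case's y axis. It stays where it is left; turning takes about 0.1 N m. Its diagonal partner is screw_d
- screw_c (a joint): turn of wing screw c, mounted in the cover, in rad: grows clockwise seen from above (cover shut); 0 to 0.2 = loose at the start (wing nearly along the hinge), 0.8 = halfway (counts from 0.55 to 1.2), 1.6 = hard stop (tight from 1.42). At 0 the wing lies along the case's y axis. It stays where it is left; turning takes about 0.1 N m. Its diagonal partner is screw_a
- screw_d (a joint): turn of wing screw d, mounted in the cover, in rad: grows clockwise seen from above (cover shut); 0 to 0.2 = loose at the start (wing nearly along the hinge), 0.8 = halfway (counts from 0.55 to 1.2), 1.6 = hard stop (tight from 1.42). At 0 the wing lies along the case's y axis. It stays where it is left; turning takes about 0.1 N m. Its diagonal partner is screw_b
- wing_a (a point): middle of the brass wing of screw_a, at case x = -58, y = -74 mm, height 89 mm when the cover is shut. The wing is a flat upright bar 40 mm long, 10 mm thick, 22 mm high (its top 11 mm above this point, the cover's face 21 mm below it); its y axis runs along the wing's length and turns with it
- wing_b (a point): middle of the brass wing of screw_b, at case x = -58, y = 74 mm, height 89 mm when the cover is shut. The wing is a flat upright bar 40 mm long, 10 mm thick, 22 mm high (its top 11 mm above this point, the cover's face 21 mm below it); its y axis runs along the wing's length and turns with it
- wing_c (a point): middle of the brass wing of screw_c, at case x = 58, y = 74 mm, height 89 mm when the cover is shut. The wing is a flat upright bar 40 mm long, 10 mm thick, 22 mm high (its top 11 mm above this point, the cover's face 21 mm below it); its y axis runs along the wing's length and turns with it
- wing_d (a point): middle of the brass wing of screw_d, at case x = 58, y = -74 mm, height 89 mm when the cover is shut. The wing is a flat upright bar 40 mm long, 10 mm thick, 22 mm high (its top 11 mm above this point, the cover's face 21 mm below it); its y axis runs along the wing's length and turns with it
- tray: fixed light wooden tray 140 (x) x 210 (y) mm with walls only 12 mm high and a 5 mm floor, divided into 2 x 2 pockets, each holding at most one blank. Origin: centre of underside
- lure1: orange wooden lure blank with white belly, a rounded block 70 (its x, the long way) x 22 (y) x 32 mm (z), 35 g, lying on its belly in a tray pocket. Origin: centre of its underside. May be absent
- lure2: blue wooden lure blank with white belly, a rounded block 70 (its x, the long way) x 22 (y) x 32 mm (z), 35 g, lying on its belly in a tray pocket. Origin: centre of its underside. May be absent
- lure3: yellow wooden lure blank with white belly, a rounded block 70 (its x, the long way) x 22 (y) x 32 mm (z), 35 g, lying on its belly in a tray pocket. Origin: centre of its underside. May be absent
- lure4: red wooden lure blank with white belly, a rounded block 70 (its x, the long way) x 22 (y) x 32 mm (z), 35 g, lying on its belly in a tray pocket. Origin: centre of its underside. May be absent
- jar: small amber jar, 44 mm diameter, 60 mm high, bystander; origin: centre of underside
- spool: red thread spool, 36 mm diameter, 50 mm high, bystander; origin: centre of underside
- driver: screwdriver 160 mm long, bystander, lying on the table; origin: centre of its underside
Mind the look-alikes: they are no part of the job. What is meant by the lure3 is not purple or turquoise, and is the smaller of those in its own colour.

How it is judged:
On the way, in this order (a step that is already met when the one before it is completed fails the run):
1. every lure blank present lies in the case (x of lure1 in the frame of case between -0.075 and 0.075 m and y of lure1 in the frame of case between -0.09 and 0.09 m and z of lure1 in the frame of case between 0 and 0.045 m and x of lure2 in the frame of case between -0.075 and 0.075 m and y of lure2 in the frame of case between -0.09 and 0.09 m and z of lure2 in the frame of case between 0 and 0.045 m and x of lure3 in the frame of case between -0.075 and 0.075 m and y of lure3 in the frame of case between -0.09 and 0.09 m and z of lure3 in the frame of case between 0 and 0.045 m and x of lure4 in the frame of case between -0.075 and 0.075 m and y of lure4 in the frame of case between -0.09 and 0.09 m and z of lure4 in the frame of case between 0 and 0.045 m and linear speed of each of lure1, lure2, lure3, lure4 below 0.03 m/s), for 0.2 s.
2. the cover is shut (value of joint cover below 0.04 rad and x of lure1 in the frame of case between -0.075 and 0.075 m and y of lure1 in the frame of case between -0.09 and 0.09 m and z of lure1 in the frame of case between 0 and 0.045 m and x of lure2 in the frame of case between -0.075 and 0.075 m and y of lure2 in the frame of case between -0.09 and 0.09 m and z of lure2 in the frame of case between 0 and 0.045 m and x of lure3 in the frame of case between -0.075 and 0.075 m and y of lure3 in the frame of case between -0.09 and 0.09 m and z of lure3 in the frame of case between 0 and 0.045 m and x of lure4 in the frame of case between -0.075 and 0.075 m and y of lure4 in the frame of case between -0.09 and 0.09 m and z of lure4 in the frame of case between 0 and 0.045 m), for 0.2 s.
3. one diagonal pair of screws is at halfway, the other pair still loose (((value of joint screw_a between 0.55 and 1.2 rad and value of joint screw_c between 0.55 and 1.2 rad and value of joint each of screw_b, screw_d below 0.4 rad) or (value of joint screw_b between 0.55 and 1.2 rad and value of joint screw_d between 0.55 and 1.2 rad and value of joint each of screw_a, screw_c below 0.4 rad))), for 0.2 s.
4. all four screws are at halfway (value of joint screw_a between 0.55 and 1.2 rad and value of joint screw_b between 0.55 and 1.2 rad and value of joint screw_c between 0.55 and 1.2 rad and value of joint screw_d between 0.55 and 1.2 rad), for 0.2 s.
5. one diagonal pair is fully tight, the other pair still at halfway (((value of joint each of screw_a, screw_c above 1.42 rad and value of joint screw_b between 0.55 and 1.2 rad and value of joint screw_d between 0.55 and 1.2 rad) or (value of joint each of screw_b, screw_d above 1.42 rad and value of joint screw_a between 0.55 and 1.2 rad and value of joint screw_c between 0.55 and 1.2 rad))), for 0.2 s.
At the end, for the whole second after the job is handed in: every lure blank present lies at rest inside the case, the cover is shut (hinge below 0.04 rad) and all four wing screws are tight (1.42 rad or more; stop at 1.6) (all of step 2 and linear speed of each of lure1, lure2, lure3, lure4 below 0.03 m/s and value of joint each of screw_a, screw_b, screw_c, screw_d above 1.42 rad); the robot touches nothing.
It fails at once if a screw is turned past halfway (1.2 rad) while another is still loose (below 0.5 rad) ((value of joint screw_a above 1.2 rad and value of joint screw_b below 0.5 rad) or (value of joint screw_a above 1.2 rad and value of joint screw_c below 0.5 rad) or (value of joint screw_a above 1.2 rad and value of joint screw_d below 0.5 rad) or (value of joint screw_b above 1.2 rad and value of joint screw_a below 0.5 rad) or (value of joint screw_b above 1.2 rad and value of joint screw_c below 0.5 rad) or (value of joint screw_b above 1.2 rad and value of joint screw_d below 0.5 rad) or (value of joint screw_c above 1.2 rad and value of joint screw_a below 0.5 rad) or (value of joint screw_c above 1.2 rad and value of joint screw_b below 0.5 rad) or (value of joint screw_c above 1.2 rad and value of joint screw_d below 0.5 rad) or (value of joint screw_d above 1.2 rad and value of joint screw_a below 0.5 rad) or (value of joint screw_d above 1.2 rad and value of joint screw_b below 0.5 rad) or (value of joint screw_d above 1.2 rad and value of joint screw_c below 0.5 rad)).
It fails at once if a screw is turned before the cover is shut (more than 0.4 rad with the cover above 0.1 rad) ((value of joint screw_a above 0.4 rad and value of joint cover above 0.1 rad) or (value of joint screw_b above 0.4 rad and value of joint cover above 0.1 rad) or (value of joint screw_c above 0.4 rad and value of joint cover above 0.1 rad) or (value of joint screw_d above 0.4 rad and value of joint cover above 0.1 rad)).
It fails at once if a bystander is moved more than 3 cm (distance of any of jar, spool, driver from where it was at the start of the episode above 0.03 m).
Of lure1, lure2, lure3, lure4 only 2 to 4 are there at a start; the rules pass over those that are not, and their reading is None.
At some moment in a run one of lure1, lure2, lure3, lure4 may be knocked a few centimetres aside while the robot is not near it.
Once in a run the grip may slacken for a moment while it holds something.
It also fails if it takes over 210 s, if anything falls off the work surface, if the arm or the gripper's body presses on something with over 40 N, if the wrist force passes 120 N, or if a joint passes its speed limit or range.

## Working session

There is one attempt and no reset: what is moved stays moved. The work goes in short steps, Python scripts to look and compute and a shell command to move; the robot and the scene stay as the last step left them, time stands still between calls to the robot, and variables do not carry over. Pictures are saved under pics/ and viewed, at most 14 in all, crops included, and the job is handed in when it is done.

```bash
ls; mkdir -p pics; python3 - <<'E'
from bench import status, eyes, r
import cv2,numpy as np
print(status.get_obs())
for n in("top","side"):
    f=eyes.grab_frame(n); cv2.imwrite(f"pics/{n}0.png",f["image"][:,:,::-1]); np.savez(f"pics/{n}0.npz",**f)
    print({k:v for k,v in f.items() if k not in("image","depth")}, (f["depth"]>0).mean())
E
```

```text
pics
{'clock': 0.0, 'joints': array([ 1.07488234,  0.4777691 ,  0.0223566 ,  1.55648583, -0.01150861,
        1.10931592, -0.08311728]), 'qvel': array([ 0.00142364, -0.00021961,  0.00065355,  0.00029802, -0.00115425,
        0.00073103,  0.00011689]), 'tau': array([-1.33371987e-04, -5.96449900e+01,  1.60761058e+00, -2.81192923e+01,
        1.24613161e-02,  9.38696845e-03,  8.71156203e-06]), 'tcp_pos': array([ 0.25500626, -0.6243137 ,  0.23033232]), 'orientation': array([-3.08096979e+00, -6.04999847e-01,  7.69541844e-04]), 'contact_force': array([ 0.72457272, -0.37333646, -0.70986928]), 'moment': array([ 0.07117407, -0.0346131 ,  0.01287994]), 'gripper_force': 0.0, 'grip_width': 0.08529289737840677}
{'fovy': 46.562436232044206, 'cx': 317.81259876799044, 'cy': 208.45185946364202, 'world_to_cam': array([[-0.02652918, -0.99955149, -0.01389288,  0.06857748],
       [ 0.9916711 , -0.02806715,  0.12570067, -0.53730175],
       [-0.12603423, -0.01044243,  0.99197093, -1.01835771],
       [ 0.        ,  0.        ,  0.        ,  1.        ]])} 0.99601171875
{'fovy': 56.60227847273223, 'cx': 319.9197327591626, 'cy': 198.7083266923059, 'world_to_cam': array([[-9.25049468e-01, -3.79846449e-01, -3.95180537e-04,
         5.02010224e-01],
       [ 2.37241051e-01, -5.78570877e-01,  7.80366852e-01,
        -1.55492330e-01],
       [-2.96648218e-01,  7.21784188e-01,  6.25321853e-01,
        -7.70099705e-01],
       [ 0.00000000e+00,  0.00000000e+00,  0.00000000e+00,
         1.00000000e+00]])} 0.996109375
```

View pics/top0.png

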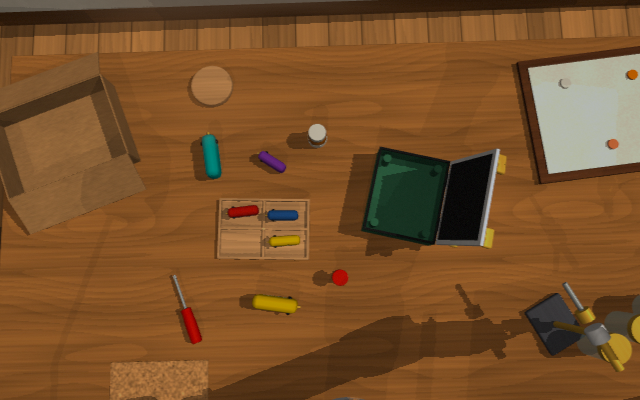

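View pics/side0.png

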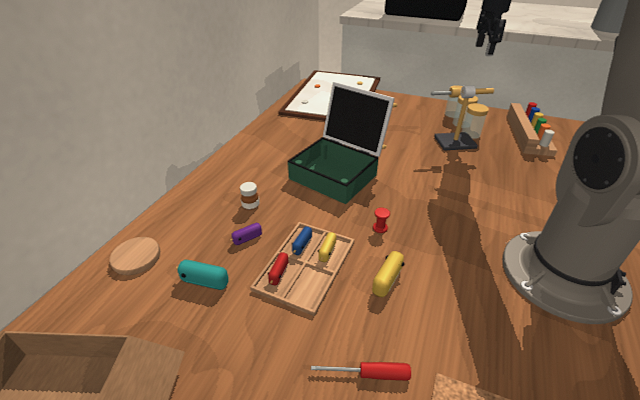

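Top: red (242,211), blue (283,215), yellow (285,241) lie in the tray. Look-alikes are big yellow (275,304), purple (272,161) and teal (211,157). Bystanders are the jar (317,135), spool (340,278) and driver (187,310). The case is at (407,197), with its cover standing open on the right. The side view agrees: three small blanks in the tray, with the purple, teal and big yellow ones outside it.

```bash
cat > h.py <<'E'
import numpy as np,cv2
from scipy.spatial.transform import Rotation as R
def world(f):
    h,w=f["depth"].shape; fl=h/2/np.tan(np.radians(float(f["fovy"]))/2)
    v,u=np.mgrid[:h,:w]; d=f["depth"]
    c=np.stack([(u-f["cx"])/fl*d,-(v-f["cy"])/fl*d,-d],-1)
    M=np.linalg.inv(f["world_to_cam"]); return c@M[:3,:3].T+M[:3,3]
HUE={"red":[(0,4),(176,180)],"orange":[(6,16)],"yellow":[(23,32)],"blue":[(103,122)]}
def mask(f,col,s=140,vmin=60):
    H=cv2.cvtColor(f["image"],cv2.COLOR_RGB2HSV); m=np.zeros(H.shape[:2],bool)
    for a,b in HUE[col]: m|=(H[...,0]>=a)&(H[...,0]<=b)
    return m&(H[...,1]>s)&(H[...,2]>vmin)
def blobs(f,col,amin=60,box=None,**k):
    "coloured blobs: pixel, median xy of top points, z, long axis angle, sizes"
    W=world(f); n,L,S,C=cv2.connectedComponentsWithStats(mask(f,col,**k).astype(np.uint8)); out=[]
    for i in range(1,n):
        if S[i,4]<amin: continue
        p=W[L==i]; zt=np.percentile(p[:,2],95); q=p[p[:,2]>zt-.012]
        (cx,cy),(a,b),t=cv2.minAreaRect((q[:,:2]*1000).astype(np.float32))
        if a<b: a,b,t=b,a,t+90
        out.append((C[i].round().astype(int).tolist(),[round(cx),round(cy)],round(zt*1000),round((t+90)%180-90,1),round(a),round(b)))
    return out
E
cat > a.py <<'E'
from h import *
for n in("top","side"):
    f=dict(np.load(f"pics/{n}0.npz")); W=world(f); print(n)
    for c in HUE:
        for b in blobs(f,c): print(c,b)
    if n=="top":
        for uv in((450,350),(395,200),(240,240),(470,200),(378,150),(440,158),(364,230),(435,243)): print(uv,(W[uv[1],uv[0]]*1000).round())
        # rim points: 60 mm high
        z=W[...,2]; m=(abs(z-.060)<.006); m[:,:330]=0;m[:,520:]=0; m[:110]=0;m[270:]=0
        p=(W[m][:,:2]*1000).astype(np.float32); print("rim",m.sum(),cv2.minAreaRect(p))
        z=W[...,2]; m=(abs(z-.012)<.004); m[:,:200]=0;m[:,325:]=0; m[:190]=0;m[265:]=0
        p=(W[m][:,:2]*1000).astype(np.float32); print("tray",m.sum(),cv2.minAreaRect(p))
        im=f["image"][185:270,200:330]
        cv2.imwrite("pics/crop.png",cv2.resize(im[:,:,::-1],None,fx=5,fy=5))
E
python3 a.py
```

```text
top
red ([243, 211], [539, 225], 39, -84.6, 66, 21)
red ([340, 277], [384, 10], 53, -47.1, 32, 32)
red ([191, 325], [333, 196], 27, -72.4, 336, 79)
orange ([308, 5], [1453, 77], -655, -89.6, 141, 7)
orange ([296, 208], [566, 56], 26, 88.6, 1510, 709)
orange ([632, 74], [842, -700], 19, -86.1, 28, 22)
orange ([613, 143], [538, -304], 19, -67.6, 741, 22)
yellow ([488, 238], [455, -271], 190, -13.7, 33, 15)
yellow ([284, 240], [454, 97], 38, 65.9, 138, 42)
yellow ([275, 303], [345, 114], 47, -69.7, 176, 65)
yellow ([637, 325], [272, -593], 96, -4.8, 36, 16)
blue ([282, 214], [528, 134], 38, 87.7, 66, 19)
(450, 350) [ 215. -233.    2.]
(395, 200) [ 557. -126.    7.]
(240, 240) [474. 236.   5.]
(470, 200) [ 531. -250.  162.]
(378, 150) [668. -87.  42.]
(440, 158) [ 656. -238.   -2.]
(364, 230) [487. -49.  31.]
(435, 243) [ 453. -200.   61.]
rim 903 ((561.8275756835938, -145.04991149902344), (163.45013427734375, 191.25193786621094), 76.14872741699219)
tray 1006 ((499.75494384765625, 181.77462768554688), (210.47720336914062, 140.09934997558594), 87.61437225341797)
side
red ([530, 107], [56, -718], 67, 69.9, 28, 21)
red ([381, 220], [386, 11], 51, -62.3, 33, 33)
red ([278, 268], [540, 227], 38, -85.4, 65, 19)
red ([385, 371], [262, 491], 26, -79.9, 323, 79)
orange ([357, 273], [389, -117], 2, 89.8, 1546, 1115)
yellow ([328, 242], [381, 382], 38, -70.5, 590, 20)
yellow ([389, 266], [310, 386], 47, -84.7, 545, 25)
blue ([533, 112], [48, -678], 66, 75.7, 28, 21)
blue ([302, 240], [528, 137], 38, 87.7, 67, 17)
```

View pics/crop.png

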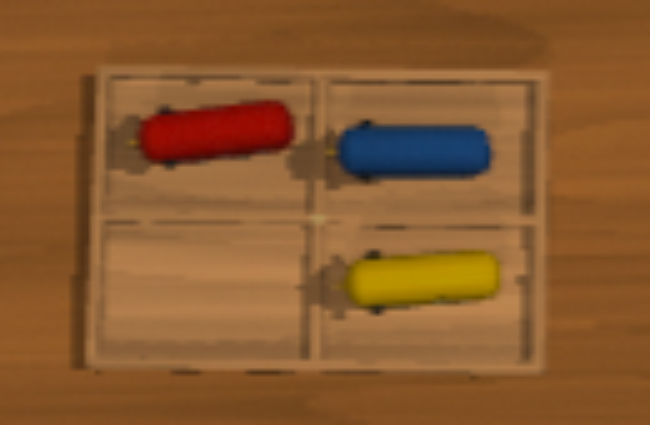

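The crop confirms it: red, blue and small yellow in three pockets, the lower-left pocket empty. Orange is absent. Next I refine the measurements and check for obstacles on the way.

```bash
cat > m.py <<'E'
from h import *
def lures(f,lim=(0.3,0.75,-.35,.35)):
    W=world(f); out={}
    for c in("orange","red","yellow","blue"):
        n,L,S,C=cv2.connectedComponentsWithStats(mask(f,c).astype(np.uint8))
        for i in range(1,n):
            if S[i,4]<40: continue
            p=W[L==i]; p=p[np.linalg.norm(p-np.median(p,0),axis=1)<.06]
            if len(p)<30: continue
            zt=np.percentile(p[:,2],90); q=p[p[:,2]>zt-.015]
            (cx,cy),(a,b),t=cv2.minAreaRect((q[:,:2]*1000).astype(np.float32))
            if a<b: a,b,t=b,a,t+90
            if lim[0]<cx/1e3<lim[1] and lim[2]<cy/1e3<lim[3] and 45<a<100:
                out.setdefault(c,[]).append(dict(px=C[i].round().astype(int).tolist(),xy=[round(cx),round(cy)],z=round(zt*1e3),ang=round((t+90)%180-90,1),size=[round(a),round(b)]))
    return out
E
cat > go.py <<'E'
# go.py x y z axis_deg(tool y line): turn first, then shift, in row units
import sys; from h import *; from bench import status
x,y,z,a=map(float,sys.argv[1:]); o=status.get_obs(); Rm=R.from_rotvec(o["orientation"]).as_matrix()
best=None
for off in(0,180):
    t=np.radians(a+off); yv=np.array([np.cos(t),np.sin(t),0]); zv=np.array([0,0,-1.]); T=np.stack([np.cross(yv,zv),yv,zv],1)
    rv=R.from_matrix(Rm.T@T).as_rotvec(degrees=True)
    if best is None or np.linalg.norm(rv)<np.linalg.norm(best[0]): best=(rv,T)
d=np.array([x,y,z])-o["tcp_pos"]
print("t",round(float(o["clock"]),1),"tcp",(o["tcp_pos"]*1e3).round(1),"j7",o["joints"][6].round(2),"F",o["contact_force"].round(1),"w",round(float(o["grip_width"])*1e3,1))
print("turn units",(best[0]/45).round(3),"then shift units",(best[1].T@d/.02).round(2),"| unturned shift",(Rm.T@d/.02).round(2))
E
python3 - <<'E'
from h import *; from m import lures
for n in("top","side"):
    f=dict(np.load(f"pics/{n}0.npz")); W=world(f); print(n,lures(f))
    z=W[...,2]; x,y=W[...,0],W[...,1]
    m=(z>.06)&(z<.35)&(x>0.1)&(x<1)&(y>-.6)&(y<.5); k,L,S,C=cv2.connectedComponentsWithStats(m.astype(np.uint8))
    for i in range(1,k):
        if S[i,4]>60: p=W[L==i]; print("tall",C[i].round(),np.percentile(p,3,axis=0).round(2),np.percentile(p,97,axis=0).round(2))
    if n=="top":
        yaw=np.radians(-103.85); c=np.array([.562,-.145]); Q=np.array([[np.cos(yaw),-np.sin(yaw)],[np.sin(yaw),np.cos(yaw)]])
        P=(W[...,:2]-c)@Q
        m=(abs(z-.06)<.004)&(abs(P[...,0])<.1)&(abs(P[...,1])<.11)
        p=P[m]*1e3
        for nm,s in(("xmin",p[p[:,0]<-70][:,0]),("ymin",p[p[:,1]<-85][:,1]),("ymax",p[p[:,1]>85][:,1])): print(nm,len(s),np.percentile(s,[5,50,95]).round(1))
        for s,ax in((-1,1),(1,1)):
            q=p[(s*p[:,1]>85)&(abs(p[:,0])<65)]; print("slope",np.degrees(np.polyfit(q[:,0],q[:,1],1)[0]).round(2))
        q=p[(p[:,0]<-70)&(abs(p[:,1])<80)]; print("slopex",np.degrees(np.polyfit(q[:,1],q[:,0],1)[0]).round(2))
        m=(z>.08)&(abs(P[...,1])<.08)&(P[...,0]>.06)&(P[...,0]<.2)
        k=np.polyfit(P[m][:,0],z[m],1); print("cover angle",np.pi-np.arctan(k[0]) if k[0]>0 else np.arctan(-k[0]), "ztop",np.percentile(z[m],98))
E
```

```text
top {'red': [{'px': [243, 211], 'xy': [539, 225], 'z': 38, 'ang': -84.4, 'size': [66, 22]}], 'yellow': [{'px': [284, 240], 'xy': [469, 132], 'z': 38, 'ang': -88.7, 'size': [68, 21]}, {'px': [275, 303], 'xy': [330, 155], 'z': 46, 'ang': 81.0, 'size': [97, 31]}], 'blue': [{'px': [282, 214], 'xy': [528, 134], 'z': 37, 'ang': 87.7, 'size': [66, 19]}]}
tall [123. 154.] [0.64 0.47 0.06] [0.73 0.5  0.07]
tall [469. 200.] [ 0.45 -0.3   0.07] [ 0.62 -0.21  0.21]
tall [579. 307.] [ 0.29 -0.46  0.17] [ 0.36 -0.41  0.18]
tall [611. 340.] [ 0.2  -0.6   0.06] [ 0.29 -0.45  0.19]
xmin 197 [-81.4 -78.9 -75.4]
ymin 177 [-95.4 -92.9 -88.8]
ymax 177 [88.2 91.4 94.3]
slope 0.03
slope -0.01
slopex -0.1
cover angle 2.0114947617878864 ztop 0.21117955383799647
side {'red': [{'px': [278, 268], 'xy': [540, 227], 'z': 37, 'ang': -85.4, 'size': [65, 19]}], 'yellow': [{'px': [328, 242], 'xy': [470, 131], 'z': 38, 'ang': -86.9, 'size': [60, 8]}, {'px': [389, 266], 'xy': [332, 155], 'z': 47, 'ang': 82.1, 'size': [81, 11]}], 'blue': [{'px': [302, 240], 'xy': [528, 137], 'z': 37, 'ang': 87.7, 'size': [67, 17]}]}
tall [494.  33.] [ 0.22 -0.6   0.25] [ 0.26 -0.55  0.35]
tall [357. 118.] [ 0.45 -0.28  0.06] [ 0.62 -0.21  0.21]
tall [468. 102.] [ 0.21 -0.59  0.06] [ 0.35 -0.42  0.18]
tall [122. 343.] [0.64 0.47 0.06] [0.74 0.5  0.07]
```

```bash
python3 -m crank '[[0,0,-1,0,0,0],[0,0,-1,0,0,0],[0,0,-1,0,0,0],[0,0,-1,0,0,0],[0,0,-1,0,0,0]]' 0.5 30; python3 go.py 0.47 0.132 0.32 2
```

```text
clock: 0.6
tcp_pos: [0.2551, -0.6246, 0.3315]
orientation: [-3.082, -0.605, 0.0]
contact_force: [-0.5, -0.3, -0.0]
grip_width: 0.0426
gripper_force: 0.0
t 0.6 tcp [ 255.1 -624.6  331.5] j7 -0.08 F [-0.5 -0.3 -0. ] w 42.6
turn units [-1.000e-03 -1.000e-03 -1.551e+00] then shift units [37.43 12.06  0.57] | unturned shift [ 24.25 -30.95   0.61]
```

```bash
python3 -m crank '[[0,0,0,0,0,-0.19],[0,0,0,0,0,-0.19],[0,0,0,0,0,-0.19],[0,0,0,0,0,-0.19],[0,0,0,0,0,-0.19],[0,0,0,0,0,-0.19],[0,0,0,0,0,-0.19],[0,0,0,0,0,-0.19],[0,0,0,0,0,-0.03]]' 0.45 >/dev/null
python3 -m crank '[[0.98,0.32,0,0,0,0],[0.98,0.32,0,0,0,0],[0.98,0.32,0,0,0,0],[0.98,0.32,0,0,0,0],[0.98,0.32,0,0,0,0],[0.98,0.32,0,0,0,0],[0.98,0.32,0,0,0,0],[0.98,0.32,0,0,0,0],[0.98,0.32,0,0,0,0],[0.98,0.32,0,0,0,0],[0.98,0.32,0,0,0,0],[0.98,0.32,0,0,0,0]]' >/dev/null
python3 -m crank '[[0.98,0.32,0,0,0,0],[0.98,0.32,0,0,0,0],[0.98,0.32,0,0,0,0],[0.98,0.32,0,0,0,0],[0.98,0.32,0,0,0,0],[0.98,0.32,0,0,0,0],[0.98,0.32,0,0,0,0],[0.98,0.32,0,0,0,0],[0.98,0.32,0,0,0,0],[0.98,0.32,0,0,0,0],[0.98,0.32,0,0,0,0],[0.98,0.32,0,0,0,0]]' >/dev/null
python3 -m crank '[[0.98,0.32,0,0,0,0],[0.98,0.32,0,0,0,0],[0.98,0.32,0,0,0,0],[0.98,0.32,0,0,0,0],[0.98,0.32,0,0,0,0],[0.98,0.32,0,0,0,0],[0.98,0.32,0,0,0,0],[0.98,0.32,0,0,0,0],[0.98,0.32,0,0,0,0],[0.98,0.32,0,0,0,0],[0.98,0.32,0,0,0,0],[0,0,0,0,0,0]]' 
cat > look.py <<'E'
import sys; from m import *; from bench import eyes
for n in sys.argv[1:]:
    f=eyes.grab_frame(n); np.savez(f"pics/{n}.npz",**f); L=lures(f)
    for c in L:
        for d in L[c]: print(n,c,d)
E
python3 look.py side top; python3 go.py 0.47 0.132 0.015 2
```

```text
clock: 5.1
tcp_pos: [0.4553, 0.0717, 0.3315]
orientation: [-2.178, -2.263, -0.002]
contact_force: [-0.2, 0.7, -0.3]
grip_width: 0.0386
gripper_force: 0.0
side red {'px': [278, 268], 'xy': [540, 228], 'z': 37, 'ang': -84.7, 'size': [67, 19]}
side yellow {'px': [328, 241], 'xy': [470, 131], 'z': 38, 'ang': -84.8, 'size': [57, 8]}
side yellow {'px': [389, 267], 'xy': [331, 156], 'z': 47, 'ang': 82.8, 'size': [80, 9]}
side blue {'px': [302, 240], 'xy': [528, 138], 'z': 37, 'ang': 87.2, 'size': [64, 17]}
t 5.2 tcp [455.1  68.6 331.2] j7 -0.31 F [-0.3 -0.5 -0.2] w 38.5
turn units [-0.     0.001  0.   ] then shift units [ 3.14  0.85 15.81] | unturned shift [ 3.15  0.86 15.81]
```

```bash
python3 -m crank '[[0.78,0.21,0,0,0,0],[0.78,0.21,0,0,0,0],[0.79,0.22,0,0,0,0],[0.79,0.22,0,0,0,0],[0,0,1,0,0,0],[0,0,1,0,0,0],[0,0,1,0,0,0],[0,0,1,0,0,0],[0,0,1,0,0,0],[0,0,1,0,0,0],[0,0,1,0,0,0],[0,0,1,0,0,0]]' >/dev/null;python3 -m crank '[[0,0,1,0,0,0],[0,0,1,0,0,0],[0,0,1,0,0,0],[0,0,1,0,0,0],[0,0,0,0,0,0]]' ;python3 go.py 0.47 0.132 0.015 2; python3 look.py top
```

```text
clock: 6.9
tcp_pos: [0.4689, 0.1296, 0.0893]
orientation: [-2.184, -2.256, 0.007]
contact_force: [-0.9, -0.6, -0.4]
grip_width: 0.0385
gripper_force: 0.0
t 6.9 tcp [468.9 129.6  89.3] j7 -0.79 F [-0.9 -0.6 -0.4] w 38.5
turn units [-0.006  0.003 -0.003] then shift units [0.12 0.06 3.71] | unturned shift [0.13 0.07 3.71]
top yellow {'px': [272, 303], 'xy': [331, 157], 'z': 46, 'ang': 81.1, 'size': [94, 30]}
```

```bash
python3 -m crank '[[0.12,0.06,0.75,0,0,0],[0,0,0.75,0,0,0],[0,0,0.75,0,0,0],[0,0,0.75,0,0,0],[0,0,0.7,0,0,0],[0,0,0,0,0,0]]' >/dev/null; python3 go.py 0.47 0.132 0.015 2;python3 -m crank '[[0,0,0,0,0,0],[0,0,0,0,0,0],[0,0,0,0,0,0],[0,0,0,0,0,0],[0,0,0,0,0,0]]' 0 40; python3 -m crank '[[0,0,-0.5,0,0,0],[0,0,-0.5,0,0,0],[0,0,-1,0,0,0],[0,0,-1,0,0,0],[0,0,-1,0,0,0],[0,0,-1,0,0,0],[0,0,-1,0,0,0],[0,0,0,0,0,0]]'
python3 - <<'E'
import numpy as np
y=np.radians(-103.85);c=[.562,-.145]
for p in((0,-52),(0,0),(0,52)): print(p,np.round(np.array([np.cos(y)*p[0]-np.sin(y)*p[1],np.sin(y)*p[0]+np.cos(y)*p[1]])/1e3+c,4))
E
python3 go.py 0.511 -0.133 0.14 -14
```

```text
t 7.5 tcp [470.3 133.7  15.2] j7 -0.91 F [-0.6 -0.1 -0.5] w 38.0
turn units [-0.004  0.001 -0.   ] then shift units [-0.09 -0.02  0.01] | unturned shift [-0.09 -0.02  0.01]
clock: 8.05
tcp_pos: [0.472, 0.1341, 0.0176]
orientation: [2.183, 2.259, 0.001]
contact_force: [0.1, 0.2, -1.5]
grip_width: 0.0209
gripper_force: 40.8
clock: 8.85
tcp_pos: [0.4734, 0.135, 0.1405]
orientation: [2.181, 2.257, 0.007]
contact_force: [0.4, 1.0, -0.6]
grip_width: 0.0215
gripper_force: 40.8
(0, -52) [ 0.5115 -0.1326]
(0, 0) [ 0.562 -0.145]
(0, 52) [ 0.6125 -0.1574]
t 8.8 tcp [473.4 135.  140.5] j7 -0.72 F [ 0.4  1.  -0.6] w 21.5
turn units [ 0.007 -0.002  0.355] then shift units [-12.55   5.07   0.03] | unturned shift [-13.46   1.42   0.02]
```

```bash
python3 -m crank '[[0,0,0,0,0,0.18],[0,0,0,0,0,0.175],[-0.97,0.39,0,0,0,0],[-0.97,0.39,0,0,0,0],[-0.97,0.39,0,0,0,0],[-0.97,0.39,0,0,0,0],[-0.97,0.39,0,0,0,0],[-0.97,0.39,0,0,0,0],[-0.97,0.39,0,0,0,0],[-0.97,0.39,0,0,0,0],[-0.97,0.39,0,0,0,0],[-0.97,0.39,0,0,0,0]]' >/dev/null;python3 -m crank '[[-0.97,0.39,0,0,0,0],[-0.97,0.39,0,0,0,0],[-0.95,0.39,0,0,0,0],[0,0,0,0,0,0]]'; python3 go.py 0.511 -0.133 0.02 -14
```

```text
clock: 10.45
tcp_pos: [0.5088, -0.1379, 0.1369]
orientation: [2.48, 1.928, -0.002]
contact_force: [0.1, -0.6, -1.0]
grip_width: 0.0211
gripper_force: 40.8
t 10.4 tcp [ 508.8 -137.9  136.9] j7 -0.4 F [ 0.1 -0.6 -1. ] w 21.1
turn units [-0.     0.001 -0.006] then shift units [0.26 0.05 5.85] | unturned shift [0.27 0.05 5.85]
```

```bash
python3 -m crank '[[0.26,0,0,0,0,0],[0,0,1,0,0,0],[0,0,1,0,0,0],[0,0,1,0,0,0],[0,0,1,0,0,0],[0,0,0.9,0,0,0],[0,0,0.5,0,0,0],[0,0,0.4,0,0,0],[0,0,0,0,0,0],[0,0,0,0,0,0]]' ; python3 -m crank '[[0,0,0,0,0,0],[0,0,0,0,0,0],[0,0,0,0,0,0]]' 0.42; python3 -m crank '[[0,0,-1,0,0,0],[0,0,-1,0,0,0],[0,0,-1,0,0,0],[0,0,-1,0,0,0],[0,0,-1,0,0,0],[0,0,-1,0,0,0],[0,0,-1,0,0,0],[0,0,-1,0,0,0],[0,0,0,0,0,0]]'; python3 look.py side top;python3 go.py 0.528 0.137 0.18 -2
```

```text
clock: 11.45
tcp_pos: [0.5108, -0.1293, 0.0218]
orientation: [2.475, 1.934, 0.001]
contact_force: [0.2, -0.4, 0.2]
grip_width: 0.0208
gripper_force: 40.8
clock: 11.75
tcp_pos: [0.5107, -0.1298, 0.0218]
orientation: [2.475, 1.933, 0.001]
contact_force: [-0.2, 0.0, -0.3]
grip_width: 0.0362
gripper_force: 0.0
clock: 12.65
tcp_pos: [0.5122, -0.1298, 0.1841]
orientation: [2.473, 1.931, 0.005]
contact_force: [0.1, -0.4, 0.3]
grip_width: 0.0358
gripper_force: 0.0
side red {'px': [278, 268], 'xy': [540, 227], 'z': 37, 'ang': -85.7, 'size': [66, 19]}
side yellow {'px': [389, 266], 'xy': [332, 155], 'z': 47, 'ang': 82.0, 'size': [81, 11]}
side blue {'px': [302, 240], 'xy': [529, 137], 'z': 37, 'ang': 87.8, 'size': [66, 17]}
top red {'px': [243, 211], 'xy': [539, 225], 'z': 38, 'ang': -84.1, 'size': [67, 21]}
top yellow {'px': [395, 220], 'xy': [510, -119], 'z': 37, 'ang': 77.0, 'size': [52, 22]}
top yellow {'px': [275, 303], 'xy': [330, 155], 'z': 46, 'ang': 80.8, 'size': [97, 30]}
top blue {'px': [281, 214], 'xy': [529, 136], 'z': 38, 'ang': 87.5, 'size': [62, 18]}
t 12.8 tcp [ 510.4 -129.8  181.4] j7 -0.37 F [-0.5 -0.1 -0. ] w 35.8
turn units [ 0.001  0.001 -0.267] then shift units [13.36  0.41  0.07] | unturned shift [13.16 -2.38  0.06]
```

```bash
python3 -m crank '[[0,0,0,0,0,-0.14],[0,0,0,0,0,-0.13],[0.97,0.03,0,0,0,0],[0.97,0.03,0,0,0,0],[0.97,0.03,0,0,0,0],[0.97,0.03,0,0,0,0],[0.97,0.03,0,0,0,0],[0.97,0.03,0,0,0,0],[0.97,0.03,0,0,0,0],[0.97,0.03,0,0,0,0],[0.97,0.03,0,0,0,0],[0.97,0.03,0,0,0,0]]' >/dev/null;python3 -m crank '[[0.97,0.03,0,0,0,0],[0.97,0.03,0,0,0,0],[0.97,0.03,0,0,0,0],[0.7,0.03,0,0,0,0],[0,0,1,0,0,0],[0,0,1,0,0,0],[0,0,1,0,0,0],[0,0,1,0,0,0],[0,0,0.8,0,0,0],[0,0,0,0,0,0]]'; python3 go.py 0.529 0.137 0.016 -2
```

```text
clock: 14.95
tcp_pos: [0.5257, 0.1354, 0.0828]
orientation: [-2.255, -2.184, 0.007]
contact_force: [-0.8, -0.1, 0.6]
grip_width: 0.0355
gripper_force: 0.0
t 14.9 tcp [525.7 135.4  82.8] j7 -0.82 F [-0.8 -0.1  0.6] w 35.5
turn units [-0.006  0.002  0.003] then shift units [0.09 0.16 3.34] | unturned shift [0.09 0.18 3.34]
```

```bash
python3 look.py side; python3 go.py 0.529 0.137 0.016 -2
```

```text
side red {'px': [286, 268], 'xy': [527, 221], 'z': 37, 'ang': -78.7, 'size': [67, 20]}
side yellow {'px': [389, 267], 'xy': [332, 155], 'z': 47, 'ang': 82.6, 'size': [82, 13]}
side blue {'px': [302, 240], 'xy': [529, 138], 'z': 37, 'ang': 87.6, 'size': [65, 17]}
t 15.0 tcp [526.6 135.9  84.2] j7 -0.82 F [ 0.4 -0.2  1. ] w 35.8
turn units [-0.003  0.001  0.003] then shift units [0.06 0.12 3.41] | unturned shift [0.06 0.13 3.41]
```

Red has been nudged to (527,221); blue is unmoved. I grasp blue now.

```bash
python3 -m crank '[[0.06,0.1,0.7,0,0,0],[0,0,0.7,0,0,0],[0,0,0.7,0,0,0],[0,0,0.7,0,0,0],[0,0,0.6,0,0,0],[0,0,0,0,0,0]]' >/dev/null; python3 go.py 0.529 0.137 0.016 -2;python3 -m crank '[[0,0,0,0,0,0],[0,0,0,0,0,0],[0,0,0,0,0,0],[0,0,0,0,0,0],[0,0,0,0,0,0]]' 0 40; python3 -m crank '[[0,0,-0.5,0,0,0],[0,0,-0.5,0,0,0],[0,0,-1,0,0,0],[0,0,-1,0,0,0],[0,0,-1,0,0,0],[0,0,-1,0,0,0],[0,0,-1,0,0,0],[0,0,0,0,0,0]]'
python3 go.py 0.562 -0.145 0.14 -14
```

```text
t 15.6 tcp [528.1 136.8  15.3] j7 -0.9 F [ 0.4 -0.3  0.3] w 36.1
turn units [-0.004  0.001  0.004] then shift units [ 0.01  0.04 -0.04] | unturned shift [ 0.01  0.04 -0.04]
clock: 16.1
tcp_pos: [0.5297, 0.1373, 0.0176]
orientation: [2.257, 2.185, 0.001]
contact_force: [-1.0, 0.4, -0.5]
grip_width: 0.0211
gripper_force: 41.5
clock: 16.9
tcp_pos: [0.5313, 0.1383, 0.1408]
orientation: [2.255, 2.183, 0.008]
contact_force: [0.4, 0.3, -0.4]
grip_width: 0.0211
gripper_force: 41.6
t 16.9 tcp [531.3 138.3 140.8] j7 -0.76 F [ 0.4  0.3 -0.4] w 21.1
turn units [ 0.007 -0.003  0.27 ] then shift units [-13.37   4.92   0.04] | unturned shift [-14.11   1.99   0.03]
```

```bash
python3 -m crank '[[0,0,0,0,0,0.14],[0,0,0,0,0,0.13],[-0.95,0.36,0,0,0,0],[-0.95,0.36,0,0,0,0],[-0.95,0.36,0,0,0,0],[-0.95,0.36,0,0,0,0],[-0.95,0.36,0,0,0,0],[-0.95,0.36,0,0,0,0],[-0.95,0.35,0,0,0,0],[-0.95,0.35,0,0,0,0],[-0.95,0.35,0,0,0,0],[-0.95,0.35,0,0,0,0]]' >/dev/null;python3 -m crank '[[-0.95,0.35,0,0,0,0],[-0.95,0.35,0,0,0,0],[-0.95,0.35,0,0,0,0],[-0.95,0.35,0,0,0,0],[0,0,0,0,0,0],[0,0,0,0,0,0]]'; python3 go.py 0.562 -0.145 0.02 -14
```

```text
clock: 18.7
tcp_pos: [0.561, -0.1446, 0.137]
orientation: [-2.476, -1.933, 0.0]
contact_force: [-0.2, 0.3, -0.2]
grip_width: 0.0209
gripper_force: 41.6
t 18.7 tcp [ 561.  -144.6  137. ] j7 -0.42 F [-0.2  0.3 -0.2] w 20.9
turn units [-0.001 -0.001 -0.001] then shift units [-0.01  0.06  5.85] | unturned shift [-0.01  0.06  5.85]
```

```bash
python3 -m crank '[[0,0.06,1,0,0,0],[0,0,1,0,0,0],[0,0,1,0,0,0],[0,0,1,0,0,0],[0,0,0.9,0,0,0],[0,0,0.5,0,0,0],[0,0,0.4,0,0,0],[0,0,0,0,0,0],[0,0,0,0,0,0]]' ; python3 -m crank '[[0,0,0,0,0,0],[0,0,0,0,0,0],[0,0,0,0,0,0]]' 0.4; python3 -m crank '[[0,0,-1,0,0,0],[0,0,-1,0,0,0],[0,0,-1,0,0,0],[0,0,-1,0,0,0],[0,0,-1,0,0,0],[0,0,-1,0,0,0],[0,0,-1,0,0,0],[0,0,-1,0,0,0],[0,0,0,0,0,0]]'; python3 look.py side top;python3 go.py 0.527 0.221 0.18 11
```

```text
clock: 19.6
tcp_pos: [0.563, -0.1448, 0.0219]
orientation: [2.475, 1.934, 0.001]
contact_force: [-0.6, -0.5, -0.6]
grip_width: 0.021
gripper_force: 41.6
clock: 19.9
tcp_pos: [0.5629, -0.1453, 0.0218]
orientation: [2.475, 1.933, 0.001]
contact_force: [-0.3, 0.1, 1.0]
grip_width: 0.0341
gripper_force: 0.0
clock: 20.8
tcp_pos: [0.5643, -0.1452, 0.1843]
orientation: [2.473, 1.931, 0.005]
contact_force: [-0.3, 0.5, -1.0]
grip_width: 0.0341
gripper_force: 0.0
side red {'px': [286, 268], 'xy': [526, 220], 'z': 37, 'ang': -79.6, 'size': [66, 20]}
side yellow {'px': [389, 266], 'xy': [332, 155], 'z': 47, 'ang': 82.0, 'size': [83, 11]}
side blue {'px': [333, 168], 'xy': [560, -143], 'z': 37, 'ang': 75.4, 'size': [67, 18]}
top red {'px': [245, 217], 'xy': [525, 219], 'z': 38, 'ang': -78.6, 'size': [65, 21]}
top yellow {'px': [400, 220], 'xy': [508, -128], 'z': 37, 'ang': 78.2, 'size': [75, 22]}
top yellow {'px': [275, 303], 'xy': [330, 154], 'z': 46, 'ang': 81.0, 'size': [95, 30]}
t 20.9 tcp [ 562.5 -145.3  181.4] j7 -0.38 F [-0.2 -0.4 -0.3] w 34.4
turn units [ 0.001  0.001 -0.556] then shift units [18.31  1.75  0.07] | unturned shift [17.34 -6.16  0.06]
```

```bash
python3 -m crank '[[0,0,0,0,0,-0.19],[0,0,0,0,0,-0.19],[0,0,0,0,0,-0.176],[0.96,0.09,0,0,0,0],[0.96,0.09,0,0,0,0],[0.96,0.09,0,0,0,0],[0.96,0.09,0,0,0,0],[0.96,0.09,0,0,0,0],[0.96,0.09,0,0,0,0],[0.96,0.09,0,0,0,0],[0.96,0.09,0,0,0,0],[0.96,0.09,0,0,0,0]]' >/dev/null;python3 -m crank '[[0.96,0.09,0,0,0,0],[0.96,0.09,0,0,0,0],[0.96,0.09,0,0,0,0],[0.96,0.09,0,0,0,0],[0.96,0.09,0,0,0,0],[0.96,0.09,0,0,0,0],[0.96,0.09,0,0,0,0],[0.96,0.09,0,0,0,0],[0.96,0.09,0,0,0,0],[0,0,1,0,0,0],[0,0,1,0,0,0],[0,0,1,0,0,0]]'>/dev/null; python3 -m crank '[[0,0,1,0,0,0],[0,0,0.8,0,0,0],[0,0,0,0,0,0]]' ; python3 look.py side; python3 go.py 0.526 0.220 0.016 11
```

```text
clock: 23.6
tcp_pos: [0.5264, 0.1993, 0.0824]
orientation: [-1.996, -2.423, 0.007]
contact_force: [-0.8, -0.3, 0.2]
grip_width: 0.0342
gripper_force: 0.0
side orange {'px': [306, 213], 'xy': [570, 23], 'z': 1, 'ang': -60.1, 'size': [50, 14]}
side red {'px': [286, 268], 'xy': [526, 221], 'z': 37, 'ang': -79.2, 'size': [66, 21]}
side yellow {'px': [389, 267], 'xy': [332, 155], 'z': 47, 'ang': 82.0, 'size': [83, 14]}
side blue {'px': [334, 168], 'xy': [561, -144], 'z': 37, 'ang': 76.3, 'size': [67, 17]}
t 23.6 tcp [527.3 199.9  83.9] j7 -0.73 F [-0.  -0.1 -0.3] w 34.1
turn units [-0.004  0.     0.001] then shift units [1.   0.13 3.4 ] | unturned shift [1.   0.14 3.39]
```

```bash
python3 -m crank '[[0.5,0.07,0,0,0,0],[0.5,0.06,0,0,0,0],[0,0,0.7,0,0,0],[0,0,0.7,0,0,0],[0,0,0.7,0,0,0],[0,0,0.7,0,0,0],[0,0,0.6,0,0,0],[0,0,0,0,0,0]]' >/dev/null; python3 go.py 0.526 0.22 0.016 11;python3 -m crank '[[0,0,0,0,0,0],[0,0,0,0,0,0],[0,0,0,0,0,0],[0,0,0,0,0,0],[0,0,0,0,0,0]]' 0 40; python3 -m crank '[[0,0,-0.5,0,0,0],[0,0,-0.5,0,0,0],[0,0,-1,0,0,0],[0,0,-1,0,0,0],[0,0,-1,0,0,0],[0,0,-1,0,0,0],[0,0,-1,0,0,0],[0,0,0,0,0,0]]'
python3 go.py 0.6125 -0.157 0.14 -14
```

```text
t 24.4 tcp [525.8 219.6  15.1] j7 -0.84 F [ 0.1 -0.7  0.1] w 34.1
turn units [-0.004  0.001  0.   ] then shift units [ 0.02  0.01 -0.05] | unturned shift [ 0.02  0.01 -0.05]
clock: 24.95
tcp_pos: [0.5272, 0.2205, 0.0176]
orientation: [1.998, 2.424, 0.001]
contact_force: [-0.1, -0.2, -0.1]
grip_width: 0.021
gripper_force: 41.0
clock: 25.75
tcp_pos: [0.5287, 0.2218, 0.1409]
orientation: [1.996, 2.422, 0.008]
contact_force: [1.4, 0.8, -0.3]
grip_width: 0.021
gripper_force: 41.0
t 25.8 tcp [528.7 221.8 140.9] j7 -0.71 F [ 1.4  0.8 -0.3] w 21.0
turn units [ 0.007 -0.003  0.556] then shift units [-17.36   8.65   0.05] | unturned shift [-19.39   0.5    0.03]
```

```bash
python3 -m crank '[[0,0,0,0,0,0.19],[0,0,0,0,0,0.19],[0,0,0,0,0,0.176],[-0.87,0.43,0,0,0,0],[-0.87,0.43,0,0,0,0],[-0.87,0.43,0,0,0,0],[-0.87,0.43,0,0,0,0],[-0.87,0.43,0,0,0,0],[-0.87,0.43,0,0,0,0],[-0.87,0.43,0,0,0,0],[-0.87,0.43,0,0,0,0],[-0.87,0.43,0,0,0,0]]' >/dev/null;python3 -m crank '[[-0.87,0.43,0,0,0,0],[-0.87,0.43,0,0,0,0],[-0.87,0.43,0,0,0,0],[-0.87,0.43,0,0,0,0],[-0.87,0.43,0,0,0,0],[-0.87,0.43,0,0,0,0],[-0.87,0.43,0,0,0,0],[-0.87,0.43,0,0,0,0],[-0.87,0.43,0,0,0,0],[-0.87,0.43,0,0,0,0],[-0.84,0.43,0,0,0,0],[0,0,0,0,0,0]]'; python3 go.py 0.6125 -0.157 0.02 -14
```

```text
clock: 28.15
tcp_pos: [0.6098, -0.162, 0.1368]
orientation: [2.479, 1.928, -0.002]
contact_force: [-0.5, -0.7, -0.6]
grip_width: 0.0211
gripper_force: 41.1
t 28.1 tcp [ 609.8 -162.   136.8] j7 -0.41 F [-0.5 -0.7 -0.6] w 21.1
turn units [-0.     0.002 -0.006] then shift units [0.28 0.07 5.84] | unturned shift [0.29 0.07 5.84]
```

```bash
python3 -m crank '[[0.15,0.05,1,0,0,0],[0,0,1,0,0,0],[0,0,1,0,0,0],[0,0,1,0,0,0],[0,0,0.9,0,0,0],[0,0,0.5,0,0,0],[0,0,0.4,0,0,0],[0,0,0,0,0,0],[0,0,0,0,0,0]]' ; python3 -m crank '[[0,0,0,0,0,0],[0,0,0,0,0,0],[0,0,0,0,0,0]]' 0.4; python3 -m crank '[[0,0,-1,0,0,0],[0,0,-1,0,0,0],[0,0,-1,0,0,0],[0,0,-1,0,0,0],[0,0,-1,0,0,0],[0,0,-1,0,0,0],[0,0,-1,0,0,0],[0,0,-1,0,0,0],[0,0,-1,0,0,0],[0,0,-1,0,0,0],[0,0,-1,0,0,0],[0,0,-1,0,0,0]]'; python3 -m crank '[[0,0,-1,0,0,0],[0,0,-1,0,0,0],[0,0,-1,0,0,0],[0,0,0,0,0,0]]' 0; python3 look.py side top; python3 -c "
import numpy as np,cv2
for n in('side','top'): cv2.imwrite(f'pics/{n}1.png',np.load(f'pics/{n}.npz')['image'][:,:,::-1])"
```

```text
clock: 29.05
tcp_pos: [0.612, -0.1555, 0.0218]
orientation: [2.475, 1.934, 0.001]
contact_force: [-0.4, -0.3, -0.1]
grip_width: 0.021
gripper_force: 41.1
clock: 29.35
tcp_pos: [0.6119, -0.1557, 0.0219]
orientation: [2.475, 1.933, 0.001]
contact_force: [-0.1, 1.2, -0.3]
grip_width: 0.0338
gripper_force: 0.0
clock: 30.55
tcp_pos: [0.6114, -0.1555, 0.2624]
orientation: [2.475, 1.934, 0.0]
contact_force: [-0.0, -0.4, 0.4]
grip_width: 0.0342
gripper_force: 0.0
clock: 30.95
tcp_pos: [0.6129, -0.1553, 0.3247]
orientation: [2.472, 1.931, 0.005]
contact_force: [-0.1, -0.7, 0.8]
grip_width: -0.0
gripper_force: 0.0
side red {'px': [319, 163], 'xy': [610, -155], 'z': 37, 'ang': 77.6, 'size': [67, 18]}
side yellow {'px': [389, 266], 'xy': [331, 156], 'z': 47, 'ang': 82.8, 'size': [81, 9]}
side blue {'px': [333, 168], 'xy': [560, -143], 'z': 37, 'ang': 74.5, 'size': [66, 16]}
top red {'px': [409, 176], 'xy': [609, -156], 'z': 37, 'ang': 77.9, 'size': [67, 21]}
top yellow {'px': [400, 220], 'xy': [508, -129], 'z': 37, 'ang': 77.7, 'size': [72, 23]}
top yellow {'px': [275, 303], 'xy': [330, 155], 'z': 46, 'ang': 81.4, 'size': [96, 31]}
top blue {'px': [405, 196], 'xy': [562, -146], 'z': 37, 'ang': 75.0, 'size': [63, 17]}
```

View pics/side1.png

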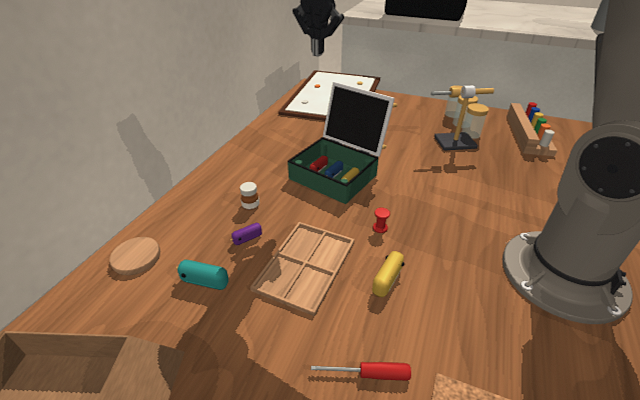

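All three blanks lie in the case (around 335,168) and the tray is empty. Next is the cover.

```bash
cat > gc.py <<'E'
# gc.py x y z (case frame, mm) [wing turn, rad clockwise]: tool x line along the case x, turned with the wing
import sys,subprocess,numpy as np
a=list(map(float,sys.argv[1:])); s=a[3] if len(a)>3 else 0
y=np.radians(-103.85); w=np.array([np.cos(y)*a[0]-np.sin(y)*a[1],np.sin(y)*a[0]+np.cos(y)*a[1]])/1e3+[.562,-.145]
ang=-103.85+90-np.degrees(s)
if len(a)>4: ang+=90
subprocess.run(["python3","go.py",*map(str,(w[0],w[1],a[2]/1e3,ang))])
from h import *; from bench import status
p=status.get_obs()["tcp_pos"]; d=(p[:2]*1e3-[562,-145]); print("case xyz",np.round([np.cos(y)*d[0]+np.sin(y)*d[1],-np.sin(y)*d[0]+np.cos(y)*d[1],p[2]*1e3],1))
E
python3 gc.py 200 0 325
```

```text
t 31.1 tcp [ 611.4 -155.5  321.3] j7 -0.31 F [ 0.1  0.2 -0.6] w 0.1
turn units [ 0.001  0.    -0.004] then shift units [-10.08  -2.53  -0.18] | unturned shift [-10.09  -2.5   -0.18]
case xyz [ -1.6  50.5 321.3]
```

```bash
python3 -m crank '[[-0.92,-0.23,0,0,0,0],[-0.92,-0.23,0,0,0,0],[-0.92,-0.23,0,0,0,0],[-0.92,-0.23,0,0,0,0],[-0.92,-0.23,0,0,0,0],[-0.92,-0.23,0,0,0,0],[-0.92,-0.23,0,0,0,0],[-0.92,-0.23,0,0,0,0],[-0.92,-0.23,0,0,0,0],[-0.92,-0.23,0,0,0,0],[-0.92,-0.23,0,0,0,0],[0,0,0,0,0,0]]' >/dev/null;python3 gc.py 200 0 190;python3 -m crank '[[0,0,1,0,0,0],[0,0,1,0,0,0],[0,0,1,0,0,0],[0,0,1,0,0,0],[0,0,1,0,0,0],[0,0,1,0,0,0],[0,0,0.6,0,0,0],[0,0,0,0,0,0]]';python3 gc.py 165 0 190
```

```text
t 32.2 tcp [ 511.  -342.8  319.5] j7 0.05 F [ 0.2 -0.5 -1. ] w 0.3
turn units [-0.004  0.001 -0.01 ] then shift units [0.21 0.11 6.47] | unturned shift [0.22 0.13 6.47]
case xyz [204.2  -2.2 319.5]
clock: 33.05
tcp_pos: [0.5125, -0.3382, 0.1871]
orientation: [-2.472, -1.933, 0.001]
contact_force: [0.0, -0.2, 0.2]
grip_width: 0.0
gripper_force: 0.0
t 33.0 tcp [ 512.5 -338.2  187.1] j7 -0.02 F [ 0.  -0.2  0.2] w 0.0
turn units [-0.005 -0.002 -0.002] then shift units [ 1.72  0.09 -0.14] | unturned shift [ 1.72  0.09 -0.14]
case xyz [199.5  -1.8 187.1]
```

```bash
python3 -m crank '[[0.5,0.03,-0.09,0,0,0],[0.5,0.03,-0.09,0,0,0],[0.5,0.03,-0.09,0,0,0],[0.5,0,-0.09,0,0,0],[0.5,0,-0.09,0,0,0]]';  python3 -m crank '[[0.5,0,-0.09,0,0,0],[0.5,0,-0.09,0,0,0],[0.5,0,-0.09,0,0,0],[0.5,0,-0.09,0,0,0],[0.5,0,-0.09,0,0,0]]'; python3 gc.py 74 0 204
```

```text
clock: 33.55
tcp_pos: [0.5278, -0.2904, 0.199]
orientation: [2.474, 1.934, 0.001]
contact_force: [-1.1, -0.4, -0.8]
grip_width: -0.0003
gripper_force: 0.0
clock: 34.05
tcp_pos: [0.5396, -0.2431, 0.2075]
orientation: [2.476, 1.932, -0.0]
contact_force: [0.5, -3.4, -1.7]
grip_width: 0.0
gripper_force: 1.8
t 34.0 tcp [ 539.6 -243.1  207.5] j7 -0.18 F [ 0.5 -3.4 -1.7] w 0.0
turn units [ 0.001  0.001 -0.004] then shift units [ 1.33 -0.09  0.18] | unturned shift [ 1.33 -0.09  0.18]
case xyz [100.6   1.7 207.5]
```

```bash
python3 -m crank '[[0.45,-0.05,0.06,0,0,0],[0.44,-0.04,0.06,0,0,0],[0.44,0,0.06,0,0,0],[0.47,0,0.1,0,0,0],[0.47,0,0.1,0,0,0],[0.46,0,0.1,0,0,0]]';  python3 -m crank '[[0.45,0,0.2,0,0,0],[0.45,0,0.2,0,0,0],[0.45,0,0.2,0,0,0],[0.39,0,0.27,0,0,0],[0.38,0,0.27,0,0,0],[0.38,0,0.27,0,0,0]]'; python3 gc.py -24 0 148.5; python3 - <<'E'
from bench import eyes; import cv2,numpy as np
f=eyes.grab_frame("side"); cv2.imwrite("pics/side2.png",cv2.resize(f["image"][60:220,230:470,::-1],None,fx=3,fy=3))
E
```

```text
clock: 34.65
tcp_pos: [0.5508, -0.1888, 0.1972]
orientation: [-2.475, -1.934, 0.001]
contact_force: [0.3, -3.7, -0.5]
grip_width: 0.0001
gripper_force: 1.5
clock: 35.25
tcp_pos: [0.5629, -0.1404, 0.1689]
orientation: [-2.475, -1.934, 0.001]
contact_force: [-0.9, -3.3, 1.0]
grip_width: -0.0003
gripper_force: 1.1
t 35.2 tcp [ 562.9 -140.4  168.9] j7 -0.39 F [-0.9 -3.3  1. ] w -0.3
turn units [-0.001  0.    -0.003] then shift units [0.97 0.01 1.02] | unturned shift [0.97 0.01 1.02]
case xyz [ -4.7  -0.3 168.9]
```

View pics/side2.png

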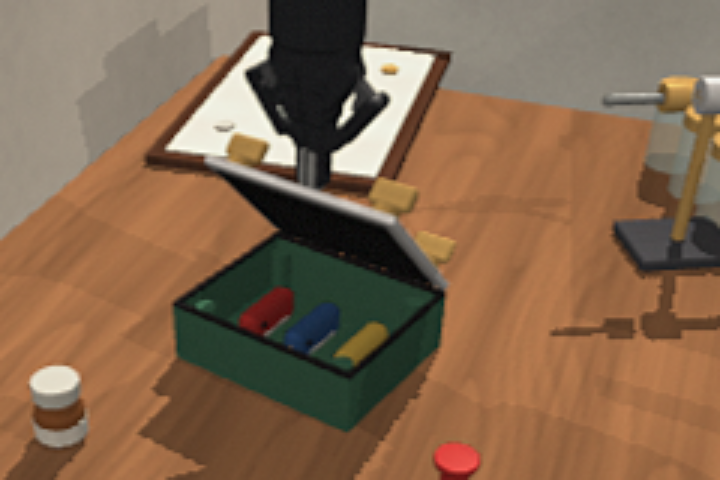

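The cover is about 45° down, pushed by the fingertip at crop (313,175). The wings are clear and the blanks are inside.

```bash
python3 -m crank '[[0.32,0,0.34,0,0,0],[0.32,0,0.34,0,0,0],[0.33,0,0.34,0,0,0],[0.25,0,0.41,0,0,0],[0.25,0,0.41,0,0,0],[0.25,0,0.41,0,0,0],[0.17,0,0.45,0,0,0],[0.17,0,0.46,0,0,0],[0.16,0,0.46,0,0,0]]';  python3 -m crank '[[0.08,0,0.35,0,0,0],[0.07,0,0.35,0,0,0],[0.05,0,0.36,0,0,0],[0.05,0,0.3,0,0,0]]'; python3 gc.py -54 0 66
```

```text
clock: 36.2
tcp_pos: [0.5738, -0.0978, 0.0963]
orientation: [-2.476, -1.934, -0.0]
contact_force: [0.2, -0.7, 1.9]
grip_width: -0.0001
gripper_force: 0.8
clock: 36.6
tcp_pos: [0.5747, -0.0935, 0.0692]
orientation: [-2.476, -1.934, 0.001]
contact_force: [0.0, -1.2, 1.1]
grip_width: 0.0
gripper_force: 0.7
t 36.6 tcp [574.7 -93.5  69.2] j7 -0.57 F [ 0.  -1.2  1.1] w 0.0
turn units [-0.001  0.001 -0.004] then shift units [0.05 0.   0.16] | unturned shift [0.05 0.   0.16]
case xyz [-53.   -0.   69.2]
```

```bash
python3 -m crank '[[0,0,0.15,0,0,0],[0,0,0.15,0,0,0],[0,0,0,0,0,0],[0,0,0,0,0,0],[0,0,0,0,0,0]]'; python3 -m crank '[[0,0,-0.5,0,0,0],[0,0,-1,0,0,0],[0,0,-1,0,0,0],[0,0,-1,0,0,0],[0,0,-1,0,0,0],[0,0,-1,0,0,0],[0,0,-1,0,0,0],[0,0,-1,0,0,0],[0,0,0,0,0,0]]'; cat > sc.py <<'E'
# screw wings: brass points 75..106 mm high, in the case frame
from h import *; from bench import eyes
y=np.radians(-103.85); Q=np.array([[np.cos(y),-np.sin(y)],[np.sin(y),np.cos(y)]])
for n in("top","side"):
    f=eyes.grab_frame(n); np.savez(f"pics/{n}.npz",**f); W=world(f); P=(W[...,:2]-[.562,-.145])@Q*1e3; z=W[...,2]*1e3
    inn=(abs(P[...,0])<70)&(abs(P[...,1])<85)
    if n=="top": q=W[inn&(abs(z-68)<10)]; A=np.c_[P[inn&(abs(z-68)<10)],np.ones(len(q))]; k=np.linalg.lstsq(A,q[:,2]*1e3,rcond=None)[0]; print("plate plane",k.round(3))
    for nm,c in dict(a=(-58,-74),b=(-58,74),c=(58,74),d=(58,-74)).items():
        m=(np.hypot(P[...,0]-c[0],P[...,1]-c[1])<30)&(z>90)&(z<112)
        p=P[m]
        if len(p)<12: print(n,nm,"few",len(p)); continue
        (cx,cy),(a,b),t=cv2.minAreaRect(p.astype(np.float32)); 
        if a<b: a,b,t=b,a,t+90
        print(n,nm,len(p),"ctr",round(cx),round(cy),"turn",round(np.radians((90-t+45)%180-45),2),"size",round(a),round(b),"z",z[m].max().round())
E
python3 sc.py
```

```text
clock: 37.1
tcp_pos: [0.5748, -0.0934, 0.0677]
orientation: [2.474, 1.932, -0.003]
contact_force: [-13.8, 1.0, 38.1]
grip_width: 0.0004
gripper_force: 19.3
clock: 38.0
tcp_pos: [0.5764, -0.0935, 0.2163]
orientation: [2.474, 1.931, 0.005]
contact_force: [0.5, -0.6, 0.3]
grip_width: -0.0001
gripper_force: 0.0
plate plane [-3.0000e-03 -1.3000e-02  6.6358e+01]
top a 88 ctr -60 -74 turn 0.02 size 38 10 z 103.0
top b few 0
top c few 0
top d 93 ctr 56 -75 turn 0.11 size 38 11 z 102.0
side a 73 ctr -61 -73 turn 0.05 size 38 11 z 101.0
side b 57 ctr -61 75 turn 0.06 size 36 11 z 101.0
side c 49 ctr 55 77 turn 0.17 size 40 10 z 101.0
side d 61 ctr 55 -71 turn 0.16 size 37 10 z 101.0
```

The cover is shut and the plate plane is level. I correct the case centre by the wings' offset, then turn the tool for screw a.

```bash
sed -i 's/\[\.562,-\.145\]/[.5625,-.143]/; s/\[562,-145\]/[562.5,-143]/' gc.py sc.py; python3 -m crank '[[0,0,0,0,0,-0.182],[0,0,0,0,0,-0.182],[0,0,0,0,0,-0.182],[0,0,0,0,0,-0.182],[0,0,0,0,0,-0.182],[0,0,0,0,0,-0.182],[0,0,0,0,0,-0.182],[0,0,0,0,0,-0.182],[0,0,0,0,0,-0.182],[0,0,0,0,0,-0.182],[0,0,0,0,0,-0.182],[0,0,0,0,0,0]]' 0.45 40;  python3 gc.py -58 -74 130 0.04 1
```

```text
clock: 39.3
tcp_pos: [0.574, -0.0935, 0.2122]
orientation: [-0.379, -3.116, -0.001]
contact_force: [0.6, -0.4, -0.3]
grip_width: 0.0383
gripper_force: 0.0
t 39.3 tcp [574.  -93.5 212.2] j7 0.96 F [ 0.6 -0.4 -0.3] w 38.3
turn units [ 0.001 -0.003  0.051] then shift units [3.68 0.21 4.11] | unturned shift [3.66 0.36 4.12]
case xyz [-50.8  -0.6 212.2]
```

```bash
python3 -m crank '[[0,0,0,0,0,0.05],[0.92,0.05,0,0,0,0],[0.92,0.05,0,0,0,0],[0.92,0.05,0,0,0,0],[0.92,0.05,0,0,0,0],[0,0,1,0,0,0],[0,0,1,0,0,0],[0,0,1,0,0,0],[0,0,1,0,0,0],[0,0,0,0,0,0]]'; python3 sc.py;  python3 gc.py -58 -74 76 0.04 1
```

```text
clock: 40.3
tcp_pos: [0.503, -0.0691, 0.1311]
orientation: [-0.446, -3.104, -0.0]
contact_force: [-0.8, 0.5, -0.6]
grip_width: 0.0384
gripper_force: 0.0
plate plane [3.700e-02 4.000e-02 6.764e+01]
top a few 0
top b 84 ctr -58 72 turn 0.12 size 39 10 z 101.0
top c 64 ctr 59 78 turn 0.16 size 31 10 z 101.0
top d few 0
side a 71 ctr -59 -72 turn 0.11 size 37 13 z 101.0
side b 58 ctr -58 75 turn 0.12 size 38 10 z 100.0
side c 39 ctr 56 79 turn 0.31 size 38 8 z 101.0
side d 63 ctr 57 -72 turn 0.14 size 40 11 z 102.0
t 40.4 tcp [505.  -68.7 133.7] j7 0.82 F [1.2 0.5 0.6] w 38.3
turn units [ 0.    -0.002 -0.003] then shift units [ 0.02 -0.02  2.89] | unturned shift [ 0.02 -0.02  2.89]
case xyz [-58.4 -73.6 133.7]
```

```bash
python3 -m crank '[[0,0,0.75,0,0,0],[0,0,0.75,0,0,0],[0,0,0.7,0,0,0],[0,0,0.69,0,0,0],[0,0,0,0,0,0],[0,0,0,0,0,0]]'; python3 -m crank '[[0,0,0,0,0,0],[0,0,0,0,0,0],[0,0,0,0,0,0],[0,0,0,0,0,0],[0,0,0,0,0,0],[0,0,0,0,0,0]]' 0 50;python3 -m crank '[[0,0,0,0,0,0.1],[0,0,0,0,0,0.16],[0,0,0,0,0,0.16],[0,0,0,0,0,0.16],[0,0,0,0,0,0.16],[0,0,0,0,0,0.16],[0,0,0,0,0,0]]'; python3 gc.py -58 -74 76 0.8 1
```

```text
clock: 41.0
tcp_pos: [0.5052, -0.0686, 0.0757]
orientation: [-0.441, -3.11, -0.001]
contact_force: [-0.2, 0.2, -0.1]
grip_width: 0.0383
gripper_force: 0.0
clock: 41.6
tcp_pos: [0.5059, -0.071, 0.0782]
orientation: [0.444, 3.109, -0.007]
contact_force: [-6.5, -4.6, 17.3]
grip_width: 0.0089
gripper_force: 69.1
clock: 42.3
tcp_pos: [0.5062, -0.0706, 0.0782]
orientation: [1.496, 2.759, -0.004]
contact_force: [-4.7, -4.7, 16.4]
grip_width: 0.009
gripper_force: 68.5
t 42.3 tcp [506.2 -70.6  78.2] j7 0.13 F [-4.7 -4.7 16.4] w 9.0
turn units [-0.001  0.005  0.061] then shift units [ 0.11 -0.03  0.11] | unturned shift [ 0.11 -0.02  0.11]
case xyz [-56.8 -72.   78.2]
```

```bash
python3 -m crank '[[0,0,0,0,0,0],[0,0,0,0,0,0],[0,0,0,0,0,0],[0,0,-1,0,0,0],[0,0,-1,0,0,0],[0,0,-1,0,0,0],[0,0,-1,0,0,0],[0,0,0,0,0,0]]' 0.45 40; python3 sc.py;  python3 gc.py 58 74 140 0.15 1
```

```text
clock: 43.1
tcp_pos: [0.5069, -0.0687, 0.1583]
orientation: [1.489, 2.762, 0.002]
contact_force: [0.9, 0.2, 0.4]
grip_width: 0.0386
gripper_force: 0.0
plate plane [-1.2000e-01  2.5000e-02  6.1216e+01]
top a 16 ctr -68 -87 turn 2.24 size 9 7 z 101.0
top b 81 ctr -58 74 turn 0.12 size 39 10 z 103.0
top c 25 ctr 61 86 turn 0.1 size 12 9 z 101.0
top d few 0
side a 52 ctr -58 -71 turn 0.77 size 39 9 z 102.0
side b 57 ctr -59 76 turn 0.13 size 38 10 z 101.0
side c 47 ctr 57 77 turn 0.2 size 42 10 z 102.0
side d 61 ctr 57 -72 turn 0.13 size 38 9 z 101.0
t 43.2 tcp [505.2 -69.1 156. ] j7 0.24 F [-0.4  0.2 -0.4] w 38.5
turn units [-0.     0.    -0.761] then shift units [-8.15 -4.64  0.8 ] | unturned shift [-9.35  0.75  0.8 ]
case xyz [-58.  -73.3 156. ]
```

Screw a reads 0.77. Now screw c.

```bash
python3 -m crank '[[0,0,0,0,0,-0.19],[0,0,0,0,0,-0.19],[0,0,0,0,0,-0.19],[0,0,0,0,0,-0.19]]'>/dev/null; python3 -m crank '[[-0.815,-0.464,0,0,0,0],[-0.815,-0.464,0,0,0,0],[-0.815,-0.464,0,0,0,0],[-0.815,-0.464,0,0,0,0],[-0.815,-0.464,0,0,0,0],[-0.815,-0.464,0,0,0,0],[-0.815,-0.464,0,0,0,0],[-0.815,-0.464,0,0,0,0],[-0.815,-0.464,0,0,0,0],[-0.815,-0.464,0,0,0,0],[0,0,0,0,0,0],[0,0,0,0,0,0]]';  python3 gc.py 58 74 80 0.17 1
```

```text
clock: 44.8
tcp_pos: [0.62, -0.2173, 0.1548]
orientation: [-0.616, -3.079, -0.001]
contact_force: [-0.9, 0.1, -0.5]
grip_width: 0.0384
gripper_force: 0.0
t 44.8 tcp [ 620.  -217.3  154.8] j7 0.99 F [-0.9  0.1 -0.5] w 38.4
turn units [ 0.    -0.002  0.022] then shift units [-0.01  0.02  3.74] | unturned shift [-0.02  0.02  3.74]
case xyz [ 58.4  73.7 154.8]
```

```bash
python3 -m crank '[[0,0,0.9,0,0,0.02],[0,0,0.75,0,0,0],[0,0,0.75,0,0,0],[0,0,0.7,0,0,0],[0,0,0.64,0,0,0],[0,0,0,0,0,0],[0,0,0,0,0,0]]'; python3 -m crank '[[0,0,0,0,0,0],[0,0,0,0,0,0],[0,0,0,0,0,0],[0,0,0,0,0,0],[0,0,0,0,0,0],[0,0,0,0,0,0]]' 0 50;python3 -m crank '[[0,0,0,0,0,0.1],[0,0,0,0,0,0.15],[0,0,0,0,0,0.15],[0,0,0,0,0,0.15],[0,0,0,0,0,0.15],[0,0,0,0,0,0.1],[0,0,0,0,0,0]]'; python3 gc.py 58 74 80 0.8 1;  python3 -m crank '[[0,0,0,0,0,0],[0,0,0,0,0,0],[0,0,0,0,0,0],[0,0,-1,0,0,0],[0,0,-1,0,0,0],[0,0,-1,0,0,0],[0,0,-1,0,0,0],[0,0,0,0,0,0]]' 0.45 40; python3 sc.py;  python3 gc.py -58 74 140 0.12 1
```

```text
clock: 45.5
tcp_pos: [0.6206, -0.2168, 0.0811]
orientation: [-0.636, -3.076, -0.0]
contact_force: [0.1, 1.1, 0.1]
grip_width: 0.0385
gripper_force: 0.0
clock: 46.1
tcp_pos: [0.6205, -0.2185, 0.0823]
orientation: [0.638, 3.075, -0.003]
contact_force: [-3.2, -2.8, 5.7]
grip_width: 0.009
gripper_force: 52.5
clock: 46.8
tcp_pos: [0.6213, -0.2176, 0.0823]
orientation: [1.556, 2.726, -0.001]
contact_force: [-0.1, -1.5, 4.1]
grip_width: 0.0088
gripper_force: 52.3
t 46.8 tcp [ 621.3 -217.6   82.3] j7 0.37 F [-0.1 -1.5  4.1] w 8.8
turn units [0.001 0.003 0.006] then shift units [ 0.05 -0.02  0.12] | unturned shift [ 0.05 -0.02  0.12]
case xyz [58.4 75.  82.3]
clock: 47.6
tcp_pos: [0.6223, -0.2167, 0.1641]
orientation: [1.552, 2.726, 0.003]
contact_force: [0.5, 0.6, -0.4]
grip_width: 0.0384
gripper_force: 0.0
plate plane [-3.0000e-03 -1.0000e-03  6.6841e+01]
top a 86 ctr -58 -75 turn 0.73 size 38 10 z 103.0
top b 84 ctr -58 73 turn 0.11 size 40 10 z 102.0
top c 85 ctr 57 72 turn 0.82 size 38 10 z 102.0
top d 94 ctr 58 -75 turn 0.11 size 38 11 z 102.0
side a 54 ctr -58 -71 turn 0.75 size 40 9 z 101.0
side b 61 ctr -58 75 turn 0.12 size 36 10 z 101.0
side c 33 ctr 57 76 turn 0.81 size 36 9 z 102.0
side d 60 ctr 57 -72 turn 0.21 size 38 12 z 102.0
t 47.7 tcp [ 620.4 -216.8  161. ] j7 0.42 F [-0.6  0.4 -0.6] w 38.3
turn units [ 0.     0.    -0.858] then shift units [0.69 5.75 1.05] | unturned shift [4.12 4.06 1.05]
case xyz [ 57.8  73.9 161. ]
```

Screws a (0.74) and c (0.81) are halfway; b and d are still loose at about 0.12. Now b.

```bash
python3 -m crank '[[0,0,0,0,0,-0.19],[0,0,0,0,0,-0.19],[0,0,0,0,0,-0.19],[0,0,0,0,0,-0.19],[0,0,0,0,0,-0.1],[0.12,0.96,0,0,0,0],[0.12,0.96,0,0,0,0],[0.12,0.96,0,0,0,0],[0.12,0.96,0,0,0,0],[0.12,0.96,0,0,0,0],[0.12,0.96,0,0,0,0],[0,0,0,0,0,0]]';  python3 gc.py -58 74 80 0.12 1
```

```text
clock: 48.9
tcp_pos: [0.648, -0.0994, 0.1613]
orientation: [-0.555, -3.092, -0.004]
contact_force: [0.3, 0.0, -0.3]
grip_width: 0.0384
gripper_force: 0.0
t 48.9 tcp [648.  -99.4 161.3] j7 0.84 F [ 0.3  0.  -0.3] w 38.4
turn units [ 0.003 -0.001  0.008] then shift units [-0.1  -0.23  4.06] | unturned shift [-0.1  -0.24  4.06]
case xyz [-62.8  72.6 161.3]
```

```bash
python3 -m crank '[[0,0,0.8,0,0,0],[0,0,0.8,0,0,0],[0,0,0.8,0,0,0],[0,0,0,0,0,0],[0,0,0,0,0,0]]' >/dev/null; python3 gc.py -58 74 80 0.12 1
```

```text
t 49.4 tcp [ 647.2 -104.6  112.3] j7 0.81 F [ 0.6  0.  -0.7] w 38.4
turn units [-0.    -0.002  0.   ] then shift units [-0.05  0.03  1.62] | unturned shift [-0.05  0.03  1.62]
case xyz [-57.5  73.  112.3]
```

```bash
python3 -m crank '[[-0.05,0,0.6,0,0,0],[0,0,0.6,0,0,0],[0,0,0.42,0,0,0],[0,0,0,0,0,0],[0,0,0,0,0,0]]'; python3 -m crank '[[0,0,0,0,0,0],[0,0,0,0,0,0],[0,0,0,0,0,0],[0,0,0,0,0,0],[0,0,0,0,0,0],[0,0,0,0,0,0]]' 0 50;python3 -m crank '[[0,0,0,0,0,0.1],[0,0,0,0,0,0.15],[0,0,0,0,0,0.15],[0,0,0,0,0,0.15],[0,0,0,0,0,0.15],[0,0,0,0,0,0.15],[0,0,0,0,0,0]]'; python3 gc.py -58 74 80 0.8 1;  python3 -m crank '[[0,0,0,0,0,0],[0,0,0,0,0,0],[0,0,0,0,0,0],[0,0,-1,0,0,0],[0,0,-1,0,0,0],[0,0,-1,0,0,0],[0,0,-1,0,0,0],[0,0,0,0,0,0]]' 0.45 40; python3 sc.py;  python3 gc.py 58 -74 140 0.13 1
```

```text
clock: 49.9
tcp_pos: [0.6485, -0.1043, 0.0807]
orientation: [-0.563, -3.09, -0.0]
contact_force: [0.1, 0.0, 1.0]
grip_width: 0.0383
gripper_force: 0.0
clock: 50.5
tcp_pos: [0.6484, -0.106, 0.0816]
orientation: [0.565, 3.09, -0.004]
contact_force: [-2.6, -4.0, 5.1]
grip_width: 0.0088
gripper_force: 52.4
clock: 51.2
tcp_pos: [0.6492, -0.105, 0.0816]
orientation: [1.546, 2.733, -0.001]
contact_force: [-0.3, -2.3, 3.0]
grip_width: 0.0089
gripper_force: 52.1
t 51.2 tcp [ 649.2 -105.    81.6] j7 0.2 F [-0.3 -2.3  3. ] w 8.9
turn units [0.001 0.002 0.015] then shift units [ 0.05 -0.02  0.08] | unturned shift [ 0.05 -0.02  0.08]
case xyz [-57.6  75.1  81.6]
clock: 52.0
tcp_pos: [0.6505, -0.1039, 0.1638]
orientation: [1.541, 2.732, 0.004]
contact_force: [0.5, 1.2, 1.3]
grip_width: 0.0385
gripper_force: 0.0
plate plane [-3.0000e-03 -4.0000e-03  6.6782e+01]
top a 84 ctr -57 -75 turn 0.74 size 38 10 z 102.0
top b 82 ctr -58 72 turn 0.77 size 37 10 z 102.0
top c 29 ctr 48 63 turn 0.95 size 12 10 z 101.0
top d 93 ctr 58 -75 turn 0.12 size 39 10 z 102.0
side a 52 ctr -58 -71 turn 0.73 size 40 9 z 103.0
side b 42 ctr -58 76 turn 0.79 size 41 10 z 102.0
side c 34 ctr 57 77 turn 0.79 size 39 9 z 101.0
side d 65 ctr 56 -72 turn 0.17 size 39 12 z 101.0
t 52.1 tcp [ 648.6 -104.4  160.7] j7 0.26 F [-0.4 -0.2 -0.7] w 38.7
turn units [ 0.     0.    -0.835] then shift units [ 6.6  -6.72  1.04] | unturned shift [ 1.13 -9.35  1.03]
case xyz [-58.1  74.3 160.7]
```

Screw b is at 0.78. Now d.

```bash
python3 -m crank '[[0,0,0,0,0,-0.19],[0,0,0,0,0,-0.19],[0,0,0,0,0,-0.19],[0,0,0,0,0,-0.19],[0,0,0,0,0,-0.075]]' >/dev/null; python3 -m crank '[[0.66,-0.672,0,0,0,0],[0.66,-0.672,0,0,0,0],[0.66,-0.672,0,0,0,0],[0.66,-0.672,0,0,0,0],[0.66,-0.672,0,0,0,0],[0.66,-0.672,0,0,0,0],[0.66,-0.672,0,0,0,0],[0.66,-0.672,0,0,0,0],[0.66,-0.672,0,0,0,0],[0.66,-0.672,0,0,0,0]]' >/dev/null; python3 -m crank '[[0,0,0.8,0,0,0],[0,0,0.8,0,0,0],[0,0,0.8,0,0,0],[0,0,0,0,0,0],[0,0,0,0,0,0]]' >/dev/null; python3 gc.py 58 -74 80 0.13 1
```

```text
t 54.1 tcp [ 477.  -180.6  112.1] j7 0.96 F [ 0.1 -0.5 -0.7] w 38.2
turn units [ 0.001 -0.002  0.001] then shift units [-0.01 -0.05  1.6 ] | unturned shift [-0.01 -0.05  1.6 ]
case xyz [ 57.  -74.  112.1]
```

```bash
python3 -m crank '[[0,-0.05,0.6,0,0,0],[0,0,0.6,0,0,0],[0,0,0.4,0,0,0],[0,0,0,0,0,0],[0,0,0,0,0,0]]'; python3 -m crank '[[0,0,0,0,0,0],[0,0,0,0,0,0],[0,0,0,0,0,0],[0,0,0,0,0,0],[0,0,0,0,0,0],[0,0,0,0,0,0]]' 0 50;python3 -m crank '[[0,0,0,0,0,0.1],[0,0,0,0,0,0.15],[0,0,0,0,0,0.15],[0,0,0,0,0,0.15],[0,0,0,0,0,0.15],[0,0,0,0,0,0.15],[0,0,0,0,0,0]]'; python3 gc.py 58 -74 80 0.8 1;  python3 -m crank '[[0,0,0,0,0,0],[0,0,0,0,0,0],[0,0,0,0,0,0],[0,0,-1,0,0,0],[0,0,-1,0,0,0],[0,0,-1,0,0,0],[0,0,-1,0,0,0],[0,0,0,0,0,0]]' 0.45 40; python3 sc.py;  python3 gc.py -58 -74 140 0.74 1
```

```text
clock: 54.6
tcp_pos: [0.4764, -0.1824, 0.0807]
orientation: [-0.581, -3.087, -0.0]
contact_force: [0.5, -0.5, 0.0]
grip_width: 0.0381
gripper_force: 0.0
clock: 55.2
tcp_pos: [0.4765, -0.1831, 0.0815]
orientation: [0.582, 3.087, -0.002]
contact_force: [-3.3, -0.7, 5.9]
grip_width: 0.0086
gripper_force: 52.6
clock: 55.9
tcp_pos: [0.4774, -0.182, 0.0815]
orientation: [1.561, 2.724, 0.002]
contact_force: [1.1, 0.5, 2.5]
grip_width: 0.0087
gripper_force: 52.2
t 55.9 tcp [ 477.4 -182.    81.5] j7 0.35 F [1.1 0.5 2.5] w 8.7
turn units [0.002 0.001 0.001] then shift units [ 0.03 -0.02  0.07] | unturned shift [ 0.03 -0.02  0.07]
case xyz [ 58.2 -73.3  81.5]
clock: 56.7
tcp_pos: [0.4779, -0.183, 0.1631]
orientation: [1.559, 2.723, 0.001]
contact_force: [-0.1, 0.5, -0.5]
grip_width: 0.0382
gripper_force: 0.0
plate plane [ 1.0000e-03 -2.0000e-03  6.6846e+01]
top a 87 ctr -58 -75 turn 0.74 size 39 10 z 101.0
top b 83 ctr -57 74 turn 0.77 size 40 10 z 102.0
top c 83 ctr 58 73 turn 0.8 size 37 10 z 102.0
top d 72 ctr 55 -77 turn 0.78 size 32 10 z 103.0
side a 54 ctr -59 -72 turn 0.76 size 39 9 z 102.0
side b 41 ctr -57 77 turn 0.79 size 40 10 z 101.0
side c 33 ctr 56 75 turn 0.81 size 39 9 z 101.0
side d 45 ctr 58 -71 turn 0.8 size 40 9 z 101.0
t 56.8 tcp [ 476.2 -182.9  160.8] j7 0.45 F [-0.2  0.  -0.5] w 38.4
turn units [-0.     0.001 -0.074] then shift units [3.95 4.34 1.04] | unturned shift [4.19 4.11 1.04]
case xyz [ 59.4 -74.3 160.8]
```

All four are halfway (0.75, 0.78, 0.80, 0.79). Second round starts with a.

```bash
python3 -m crank '[[0,0,0,0,0,-0.07],[0.66,0.72,0,0,0,0],[0.66,0.72,0,0,0,0],[0.66,0.72,0,0,0,0],[0.66,0.72,0,0,0,0],[0.66,0.73,0,0,0,0],[0.65,0.73,0,0,0,0],[0,0,0.8,0,0,0],[0,0,0.8,0,0,0],[0,0,0.8,0,0,0],[0,0,0,0,0,0],[0,0,0,0,0,0]]' >/dev/null; python3 gc.py -58 -74 80 0.75 1
```

```text
t 58.0 tcp [504.4 -69.3 112. ] j7 0.2 F [0.9 0.4 0.8] w 38.3
turn units [-0.002 -0.002  0.007] then shift units [0.01 0.01 1.6 ] | unturned shift [0.01 0.02 1.6 ]
case xyz [-57.7 -74.1 112. ]
```

```bash
python3 -m crank '[[0,0,0.6,0,0,0],[0,0,0.6,0,0,0],[0,0,0.4,0,0,0],[0,0,0,0,0,0],[0,0,0,0,0,0]]'; python3 -m crank '[[0,0,0,0,0,0],[0,0,0,0,0,0],[0,0,0,0,0,0],[0,0,0,0,0,0],[0,0,0,0,0,0],[0,0,0,0,0,0]]' 0 60;python3 -m crank '[[0,0,0,0,0,0.1],[0,0,0,0,0,0.16],[0,0,0,0,0,0.16],[0,0,0,0,0,0.16],[0,0,0,0,0,0.16],[0,0,0,0,0,0.16],[0,0,0,0,0,0.12],[0,0,0,0,0,0.07],[0,0,0,0,0,0]]'; python3 gc.py -58 -74 80 1.6 1;  python3 -m crank '[[0,0,0,0,0,0],[0,0,0,0,0,0],[0,0,0,0,0,0],[0,0,-1,0,0,0],[0,0,-1,0,0,0],[0,0,-1,0,0,0],[0,0,-1,0,0,0],[0,0,0,0,0,0]]' 0.45 40; python3 sc.py;  python3 gc.py 58 74 140 0.8 1
```

```text
clock: 58.5
tcp_pos: [0.505, -0.0686, 0.0807]
orientation: [-1.485, -2.768, -0.0]
contact_force: [-0.2, 0.7, 0.9]
grip_width: 0.0382
gripper_force: 0.0
clock: 59.1
tcp_pos: [0.5051, -0.0689, 0.0815]
orientation: [1.486, 2.767, -0.001]
contact_force: [-2.8, 0.1, 5.9]
grip_width: 0.0086
gripper_force: 60.5
clock: 60.0
tcp_pos: [0.5071, -0.0687, 0.0816]
orientation: [2.499, 1.9, 0.005]
contact_force: [5.6, -0.4, -2.4]
grip_width: 0.0088
gripper_force: 59.4
t 60.0 tcp [507.1 -68.7  81.6] j7 -0.58 F [ 5.6 -0.4 -2.4] w 8.8
turn units [ 0.005 -0.001  0.001] then shift units [-0.05 -0.12  0.08] | unturned shift [-0.05 -0.12  0.08]
case xyz [-58.9 -71.6  81.6]
clock: 60.8
tcp_pos: [0.5064, -0.0687, 0.1632]
orientation: [2.498, 1.9, 0.004]
contact_force: [1.0, 0.1, 0.0]
grip_width: 0.0384
gripper_force: 0.0
plate plane [-1.6600e-01  2.6000e-02  6.0464e+01]
top a few 7
top b 85 ctr -58 73 turn 0.76 size 39 10 z 101.0
top c 19 ctr 68 83 turn 1.39 size 10 9 z 101.0
top d few 0
side a 63 ctr -58 -72 turn 1.59 size 39 9 z 102.0
side b 41 ctr -57 77 turn 0.79 size 42 10 z 101.0
side c 33 ctr 56 75 turn 0.81 size 38 9 z 100.0
side d 45 ctr 57 -72 turn 0.8 size 41 9 z 101.0
t 60.9 tcp [504.8 -68.9 160.8] j7 -0.49 F [-0.2  0.1  0.2] w 38.2
turn units [-0.     0.    -1.018] then shift units [-9.31  1.25  1.04] | unturned shift [-5.59  7.55  1.04]
case xyz [-58.2 -73.8 160.8]
```

Screw a is tight at 1.59. Now c.

```bash
python3 -m crank '[[0,0,0,0,0,-0.19],[0,0,0,0,0,-0.19],[0,0,0,0,0,-0.19],[0,0,0,0,0,-0.19],[0,0,0,0,0,-0.19],[0,0,0,0,0,-0.07]]' >/dev/null; python3 -m crank '[[-0.93,0.125,0,0,0,0],[-0.93,0.125,0,0,0,0],[-0.93,0.125,0,0,0,0],[-0.93,0.125,0,0,0,0],[-0.93,0.125,0,0,0,0],[-0.93,0.125,0,0,0,0],[-0.93,0.125,0,0,0,0],[-0.93,0.125,0,0,0,0],[-0.93,0.125,0,0,0,0],[-0.93,0.125,0,0,0,0]]' >/dev/null; python3 -m crank '[[0,0,0.8,0,0,0],[0,0,0.8,0,0,0],[0,0,0.8,0,0,0],[0,0,0,0,0,0],[0,0,0,0,0,0]]' >/dev/null; python3 gc.py 58 74 80 0.8 1
```

```text
t 63.0 tcp [ 620.1 -215.7  112.1] j7 0.41 F [-0.  -0.1  0.8] w 38.2
turn units [-0.001 -0.002  0.003] then shift units [-0.07 -0.02  1.61] | unturned shift [-0.07 -0.02  1.61]
case xyz [ 56.8  73.4 112.1]
```

```bash
python3 -m crank '[[-0.07,0,0.6,0,0,0],[0,0,0.6,0,0,0],[0,0,0.4,0,0,0],[0,0,0,0,0,0],[0,0,0,0,0,0]]'; python3 -m crank '[[0,0,0,0,0,0],[0,0,0,0,0,0],[0,0,0,0,0,0],[0,0,0,0,0,0],[0,0,0,0,0,0],[0,0,0,0,0,0]]' 0 60;python3 -m crank '[[0,0,0,0,0,0.1],[0,0,0,0,0,0.16],[0,0,0,0,0,0.16],[0,0,0,0,0,0.16],[0,0,0,0,0,0.16],[0,0,0,0,0,0.16],[0,0,0,0,0,0.12],[0,0,0,0,0,0.02],[0,0,0,0,0,0]]'; python3 gc.py 58 74 80 1.6 1;  python3 -m crank '[[0,0,0,0,0,0],[0,0,0,0,0,0],[0,0,0,0,0,0],[0,0,-1,0,0,0],[0,0,-1,0,0,0],[0,0,-1,0,0,0],[0,0,-1,0,0,0],[0,0,0,0,0,0]]' 0.45 40; python3 sc.py;  python3 gc.py -58 74 140 0.78 1
```

```text
clock: 63.5
tcp_pos: [0.6214, -0.2176, 0.0807]
orientation: [-1.561, -2.726, -0.0]
contact_force: [0.5, -0.4, 0.6]
grip_width: 0.0386
gripper_force: 0.0
clock: 64.1
tcp_pos: [0.6215, -0.2179, 0.0816]
orientation: [1.561, 2.726, -0.001]
contact_force: [-2.8, -0.3, 6.6]
grip_width: 0.0084
gripper_force: 60.4
clock: 65.0
tcp_pos: [0.6228, -0.2178, 0.0816]
orientation: [2.511, 1.884, 0.003]
contact_force: [3.4, -0.6, 2.6]
grip_width: 0.0087
gripper_force: 60.2
t 65.0 tcp [ 622.8 -217.8   81.6] j7 -0.31 F [ 3.4 -0.6  2.6] w 8.7
turn units [ 0.004 -0.    -0.016] then shift units [ 0.01 -0.12  0.08] | unturned shift [ 0.   -0.12  0.08]
case xyz [58.2 76.4 81.6]
clock: 65.8
tcp_pos: [0.623, -0.2179, 0.1637]
orientation: [2.513, 1.88, 0.004]
contact_force: [0.9, 0.5, -0.1]
grip_width: 0.0383
gripper_force: 0.0
plate plane [-1.0000e-03 -1.0000e-03  6.6809e+01]
top a 90 ctr -57 -74 turn 1.6 size 40 10 z 103.0
top b 87 ctr -57 73 turn 0.79 size 40 10 z 101.0
top c 55 ctr 50 73 turn 1.61 size 23 10 z 102.0
top d 89 ctr 58 -75 turn 0.79 size 40 10 z 103.0
side a 65 ctr -58 -72 turn 1.61 size 38 10 z 101.0
side b 39 ctr -57 77 turn 0.78 size 40 10 z 101.0
side c 49 ctr 58 76 turn 1.64 size 41 10 z 101.0
side d 44 ctr 58 -71 turn 0.82 size 36 9 z 101.0
t 65.9 tcp [ 621.2 -217.7  160.6] j7 -0.27 F [-0.4  0.6 -1.9] w 38.2
turn units [-0.     0.    -1.063] then shift units [4.13 4.11 1.03] | unturned shift [ 5.82 -0.3   1.03]
case xyz [ 58.5  74.9 160.6]
```

Screws a and c are tight, b and d still halfway. Now b.

```bash
python3 -m crank '[[0,0,0,0,0,-0.19],[0,0,0,0,0,-0.19],[0,0,0,0,0,-0.19],[0,0,0,0,0,-0.19],[0,0,0,0,0,-0.19],[0,0,0,0,0,-0.11]]' >/dev/null; python3 -m crank '[[0.69,0.685,0,0,0,0],[0.69,0.685,0,0,0,0],[0.69,0.685,0,0,0,0],[0.69,0.685,0,0,0,0],[0.69,0.685,0,0,0,0],[0.68,0.685,0,0,0,0],[0,0,0.8,0,0,0],[0,0,0.8,0,0,0],[0,0,0.8,0,0,0],[0,0,0,0,0,0],[0,0,0,0,0,0]]' >/dev/null; python3 gc.py -58 74 80 0.78 1
```

```text
t 67.6 tcp [ 648.1 -105.4  111.8] j7 0.26 F [-0.4  0.8  0.9] w 38.6
turn units [-0.002 -0.001 -0.005] then shift units [0.04 0.03 1.59] | unturned shift [0.04 0.03 1.59]
case xyz [-57.   74.2 111.8]
```

```bash
python3 -m crank '[[0.04,0.03,0.6,0,0,0],[0,0,0.6,0,0,0],[0,0,0.4,0,0,0],[0,0,0,0,0,0],[0,0,0,0,0,0]]'; python3 -m crank '[[0,0,0,0,0,0],[0,0,0,0,0,0],[0,0,0,0,0,0],[0,0,0,0,0,0],[0,0,0,0,0,0],[0,0,0,0,0,0]]' 0 60;python3 -m crank '[[0,0,0,0,0,0.1],[0,0,0,0,0,0.16],[0,0,0,0,0,0.16],[0,0,0,0,0,0.16],[0,0,0,0,0,0.16],[0,0,0,0,0,0.16],[0,0,0,0,0,0.12],[0,0,0,0,0,0.03],[0,0,0,0,0,0]]'; python3 gc.py -58 74 80 1.6 1;  python3 -m crank '[[0,0,0,0,0,0],[0,0,0,0,0,0],[0,0,0,0,0,0],[0,0,-1,0,0,0],[0,0,-1,0,0,0],[0,0,-1,0,0,0],[0,0,-1,0,0,0],[0,0,0,0,0,0]]' 0.45 40; python3 sc.py;  python3 gc.py 58 -74 140 0.8 1
```

```text
clock: 68.1
tcp_pos: [0.6488, -0.1033, 0.0807]
orientation: [-1.539, -2.738, 0.0]
contact_force: [1.0, 0.5, -0.1]
grip_width: 0.0384
gripper_force: 0.0
clock: 68.7
tcp_pos: [0.6485, -0.1039, 0.0816]
orientation: [-1.54, -2.738, 0.002]
contact_force: [-3.8, -1.8, 5.7]
grip_width: 0.0085
gripper_force: 60.1
clock: 69.6
tcp_pos: [0.651, -0.1035, 0.0817]
orientation: [2.504, 1.892, 0.005]
contact_force: [4.9, -1.6, -0.9]
grip_width: 0.0088
gripper_force: 59.1
t 69.6 tcp [ 651.  -103.5   81.7] j7 -0.48 F [ 4.9 -1.6 -0.9] w 8.8
turn units [ 0.006 -0.001 -0.007] then shift units [-0.08 -0.12  0.09] | unturned shift [-0.08 -0.12  0.08]
case xyz [-59.5  76.5  81.7]
clock: 70.4
tcp_pos: [0.6505, -0.1033, 0.1639]
orientation: [2.505, 1.89, 0.006]
contact_force: [1.1, 0.1, -0.3]
grip_width: 0.0382
gripper_force: 0.0
plate plane [-2.000e-03 -6.000e-03  6.666e+01]
top a 93 ctr -57 -74 turn 1.61 size 39 10 z 102.0
top b 22 ctr -72 73 turn 1.41 size 9 8 z 100.0
top c few 0
top d 86 ctr 58 -75 turn 0.81 size 38 10 z 102.0
side a 63 ctr -59 -73 turn 1.57 size 38 10 z 102.0
side b 56 ctr -60 76 turn 1.68 size 37 9 z 101.0
side c 46 ctr 58 77 turn 1.61 size 40 10 z 101.0
side d 46 ctr 58 -71 turn 0.8 size 39 9 z 101.0
t 70.5 tcp [ 648.7 -103.4  160.8] j7 -0.44 F [-0.1 -0.2 -0.4] w 38.2
turn units [ 0.     0.    -1.028] then shift units [ 0.96 -9.39  1.04] | unturned shift [-6.12 -7.19  1.04]
case xyz [-59.1  74.2 160.8]
```

Screw b is tight. Last one: d.

```bash
python3 -m crank '[[0,0,0,0,0,-0.19],[0,0,0,0,0,-0.19],[0,0,0,0,0,-0.19],[0,0,0,0,0,-0.19],[0,0,0,0,0,-0.19],[0,0,0,0,0,-0.08]]' >/dev/null; python3 -m crank '[[0.096,-0.94,0,0,0,0],[0.096,-0.94,0,0,0,0],[0.096,-0.94,0,0,0,0],[0.096,-0.94,0,0,0,0],[0.096,-0.94,0,0,0,0],[0.096,-0.94,0,0,0,0],[0.096,-0.94,0,0,0,0],[0.096,-0.94,0,0,0,0],[0.096,-0.94,0,0,0,0],[0.096,-0.93,0,0,0,0]]' >/dev/null; python3 -m crank '[[0,0,0.8,0,0,0],[0,0,0.8,0,0,0],[0,0,0.8,0,0,0],[0,0,0,0,0,0],[0,0,0,0,0,0]]' >/dev/null; python3 gc.py 58 -74 80 0.8 1
```

```text
t 72.6 tcp [ 476.6 -181.5  112.3] j7 0.44 F [0.9 0.4 1.7] w 38.4
turn units [-0.001 -0.002  0.003] then shift units [-0.01  0.01  1.61] | unturned shift [-0.01  0.01  1.61]
case xyz [ 58.  -74.2 112.3]
```

```bash
python3 -m crank '[[0,0,0.6,0,0,0],[0,0,0.6,0,0,0],[0,0,0.4,0,0,0],[0,0,0,0,0,0],[0,0,0,0,0,0]]'; python3 -m crank '[[0,0,0,0,0,0],[0,0,0,0,0,0],[0,0,0,0,0,0],[0,0,0,0,0,0],[0,0,0,0,0,0],[0,0,0,0,0,0]]' 0 60;python3 -m crank '[[0,0,0,0,0,0.1],[0,0,0,0,0,0.16],[0,0,0,0,0,0.16],[0,0,0,0,0,0.16],[0,0,0,0,0,0.16],[0,0,0,0,0,0.16],[0,0,0,0,0,0.12],[0,0,0,0,0,0.02],[0,0,0,0,0,0]]'; python3 gc.py 58 -74 80 1.6 1;  python3 -m crank '[[0,0,0,0,0,0],[0,0,0,0,0,0],[0,0,0,0,0,0],[0,0,-1,0,0,0],[0,0,-1,0,0,0],[0,0,-1,0,0,0],[0,0,-1,0,0,0],[0,0,-1,0,0,0],[0,0,-1,0,0,0],[0,0,-1,0,0,0],[0,0,-1,0,0,0],[0,0,0,0,0,0]]' 0.45 40; python3 -m crank '[[0,0,-1,0,0,0],[0,0,-1,0,0,0],[0.9,0.3,-1,0,0,0],[0.9,0.3,-1,0,0,0],[0.9,0.3,0,0,0,0],[0.9,0.3,0,0,0,0],[0,0,0,0,0,0],[0,0,0,0,0,0]]'; python3 sc.py; python3 -c "
import numpy as np,cv2
cv2.imwrite('pics/side3.png',np.load('pics/side.npz')['image'][:,:,::-1])"
```

```text
clock: 73.1
tcp_pos: [0.4771, -0.1817, 0.0807]
orientation: [-1.56, -2.726, -0.0]
contact_force: [0.2, -0.1, -0.1]
grip_width: 0.0383
gripper_force: 0.0
clock: 73.7
tcp_pos: [0.4775, -0.1821, 0.0814]
orientation: [1.561, 2.726, -0.0]
contact_force: [-0.9, 0.3, 6.4]
grip_width: 0.0088
gripper_force: 60.9
clock: 74.6
tcp_pos: [0.4791, -0.1818, 0.0815]
orientation: [2.511, 1.884, 0.004]
contact_force: [4.9, -0.3, -1.1]
grip_width: 0.0085
gripper_force: 60.2
t 74.6 tcp [ 479.1 -181.8   81.5] j7 -0.3 F [ 4.9 -0.3 -1.1] w 8.5
turn units [ 0.005 -0.001 -0.016] then shift units [-0.02 -0.12  0.07] | unturned shift [-0.02 -0.12  0.07]
case xyz [ 57.6 -71.7  81.5]
clock: 75.8
tcp_pos: [0.4782, -0.1823, 0.2432]
orientation: [2.513, 1.88, 0.003]
contact_force: [-0.2, 0.1, -0.8]
grip_width: 0.0387
gripper_force: 0.0
clock: 76.6
tcp_pos: [0.5198, -0.1199, 0.3198]
orientation: [-2.514, -1.882, 0.003]
contact_force: [0.8, 0.1, -0.6]
grip_width: 0.0387
gripper_force: 0.0
plate plane [-3.0000e-03 -3.0000e-03  6.6778e+01]
top a 89 ctr -57 -74 turn 1.61 size 39 10 z 103.0
top b 89 ctr -57 73 turn 1.6 size 39 10 z 103.0
top c few 0
top d 46 ctr 59 -75 turn 1.57 size 37 9 z 101.0
side a 61 ctr -58 -73 turn 1.58 size 40 9 z 102.0
side b 54 ctr -59 76 turn 1.6 size 37 9 z 102.0
side c 46 ctr 58 75 turn 1.65 size 39 10 z 102.0
side d 51 ctr 57 -72 turn 1.59 size 39 8 z 101.0
```

View pics/side3.png

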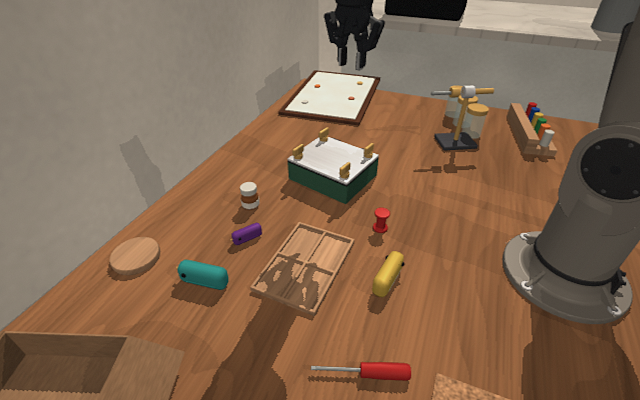

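The cover is shut flat at (333,160) and all four wings stand across the hinge at about 1.6 rad. The tray is empty, the bystanders have not moved and the robot is clear.

```bash
python3 -c "
from bench import r
print(r.hand_in())"
```

```text
the job is handed in; nothing more can be done
None
```

The job is handed in (no verdict came back): the three blanks present (red, blue, small yellow) are in the case, the cover is shut, all four screws were tightened in cross order to about 1.6 rad, and the jar, spool and screwdriver were left alone.

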